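# Weigh out tram bodies and set the gauge for the disc sander

## Task

Get this batch of wooden toy tram bodies ready for the disc sander: they look alike but some hide a lead core, so lift each to feel whether it is heavy or light, and lay the heavy ones side by side across the pale band of the red board in one neat row, and the light ones likewise on the blue board. Also turn the black knob of the sander's depth gauge until its red pointer lines up with the yellow mark. Leave everything else on the bench where it is.

Things in the scene. Friction and masses are not known exactly. Their poses are not given: they have to be found in the camera images.
- tram_a: toy tram body, a plain light-wood block 58 mm long (its x axis) by 44 x 44 mm with dark drilled axle holes and shallow windows on its two long sides (sides across its y axis); origin at the centre of the block, so 22 mm above what it lies on. All six look the same; between four and six are on the bench, any others are absent (None). Either solid wood, about 0.09 kg, or with a hidden lead core, about 0.40 kg; at most three of each kind. Letters say nothing of the kind
- tram_b: toy tram body, a plain light-wood block 58 mm long (its x axis) by 44 x 44 mm with dark drilled axle holes and shallow windows on its two long sides (sides across its y axis); origin at the centre of the block, so 22 mm above what it lies on. All six look the same; between four and six are on the bench, any others are absent (None). Either solid wood, about 0.09 kg, or with a hidden lead core, about 0.40 kg; at most three of each kind. Letters say nothing of the kind
- tram_c: toy tram body, a plain light-wood block 58 mm long (its x axis) by 44 x 44 mm with dark drilled axle holes and shallow windows on its two long sides (sides across its y axis); origin at the centre of the block, so 22 mm above what it lies on. All six look the same; between four and six are on the bench, any others are absent (None). Either solid wood, about 0.09 kg, or with a hidden lead core, about 0.40 kg; at most three of each kind. Letters say nothing of the kind
- tram_d: toy tram body, a plain light-wood block 58 mm long (its x axis) by 44 x 44 mm with dark drilled axle holes and shallow windows on its two long sides (sides across its y axis); origin at the centre of the block, so 22 mm above what it lies on. All six look the same; between four and six are on the bench, any others are absent (None). Either solid wood, about 0.09 kg, or with a hidden lead core, about 0.40 kg; at most three of each kind. Letters say nothing of the kind
- tram_e: toy tram body, a plain light-wood block 58 mm long (its x axis) by 44 x 44 mm with dark drilled axle holes and shallow windows on its two long sides (sides across its y axis); origin at the centre of the block, so 22 mm above what it lies on. All six look the same; between four and six are on the bench, any others are absent (None). Either solid wood, about 0.09 kg, or with a hidden lead core, about 0.40 kg; at most three of each kind. Letters say nothing of the kind
- tram_f: toy tram body, a plain light-wood block 58 mm long (its x axis) by 44 x 44 mm with dark drilled axle holes and shallow windows on its two long sides (sides across its y axis); origin at the centre of the block, so 22 mm above what it lies on. All six look the same; between four and six are on the bench, any others are absent (None). Either solid wood, about 0.09 kg, or with a hidden lead core, about 0.40 kg; at most three of each kind. Letters say nothing of the kind
- red_board: red-painted low shelf board fixed to the bench, 120 mm (its x) by 190 mm (its y), top face 14 mm above the bench; a pale band 58 mm wide runs along the middle of it in y, and is as wide as a tram body is long, so that a row lies across the band with the long sides of the trams facing each other. Origin at the centre of its underside. The red and blue boards may stand either way round, left or right
- blue_board: blue-painted low shelf board fixed to the bench, 120 mm (its x) by 190 mm (its y), top face 14 mm above the bench; a pale band 58 mm wide runs along the middle of it in y, and is as wide as a tram body is long, so that a row lies across the band with the long sides of the trams facing each other. Origin at the centre of its underside. The red and blue boards may stand either way round, left or right
- gauge: depth gauge of the sander, a grey block fixed to the bench, 130 mm (its x) by 150 mm (its y) by 30 mm tall, origin at the centre of its underside. It has a black knob on its robot side and a scale with a red pointer on its far side, running along its y
- gauge_knob_grip (a point): point on the vertical axis of the knob, at the height to grip it, 67 mm above the bench. The knob's grip is an upright bar 46 mm long, 14 mm thick, 32 mm tall, its top 74 mm above the bench, standing on a disc 48 mm across; this point's x axis runs along the bar and turns with the knob
- gauge_knob (a joint): knob angle in rad, 0 to 6, growing clockwise seen from above; at 0 the bar lies along the gauge's x. Light friction (0.03 N m); stays where it is left. 1 rad clockwise moves the pointer 12 mm towards the gauge's +y
- pointer_tip (a point): tip of the red pointer on the gauge's scale, about 36 mm above the bench; moves along the gauge's y, only by way of the knob
- yellow_mark: yellow marker clip behind the scale, with a small yellow nib towards the pointer; origin at the foot of the clip on its centre line, axes like the gauge's: the pointer lines up with it when both have the same y along the gauge. Fixed, to either side of the pointer's start
- white_mark: white marker clip of the same shape on the same scale, for another job: not to be used
- wax_tin: bystander: a flat green tin, 68 mm across, 35 mm tall, on the far side, origin at the centre of its underside
- glue: bystander: a white glue bottle, 160 mm tall, at the left, origin at the centre of its underside
- mug: bystander: a blue mug, 90 mm tall, at the right, origin at the centre of its underside
- brush: bystander: a brush 190 mm long lying on the far side, origin at the centre of its underside
- offcut: bystander: a dark wooden offcut 60 x 30 x 14 mm near the robot, origin at the centre of its underside
- tape_rule: bystander: a yellow tape rule 55 x 50 x 30 mm near the robot, origin at the centre of its underside
- driver: bystander: a screwdriver 170 mm long with a red handle near the robot, origin at the centre of its underside
Mind the look-alikes: they are no part of the job. Leave any orange or pink look-alike of the tram_d alone.

How it is judged:
At the end, for the whole second after the job is handed in: Heavy trams flat on the red board, light on the blue, released and still: within 15 mm of the middle line, wholly on the board (75 mm from its centre at most), square within 0.17 rad; the pointer is within 2.5 mm of the yellow mark, the knob still (((x of tram_a in the frame of red_board between -0.015 and 0.015 m and y of tram_a in the frame of red_board between -0.075 and 0.075 m and z of tram_a in the frame of red_board between 0.031 and 0.041 m and angle between the x axis of tram_a and the x axis of red_board, either way round below 0.17 rad and contact force between tram_a and red_board above 2.2 N) or (x of tram_a in the frame of blue_board between -0.015 and 0.015 m and y of tram_a in the frame of blue_board between -0.075 and 0.075 m and z of tram_a in the frame of blue_board between 0.031 and 0.041 m and angle between the x axis of tram_a and the x axis of blue_board, either way round below 0.17 rad and contact force between tram_a and blue_board between 0.3 and 2.2 N)) and linear speed of each of tram_a, tram_b, tram_c, tram_d, tram_e, tram_f below 0.02 m/s and ((x of tram_b in the frame of red_board between -0.015 and 0.015 m and y of tram_b in the frame of red_board between -0.075 and 0.075 m and z of tram_b in the frame of red_board between 0.031 and 0.041 m and angle between the x axis of tram_b and the x axis of red_board, either way round below 0.17 rad and contact force between tram_b and red_board above 2.2 N) or (x of tram_b in the frame of blue_board between -0.015 and 0.015 m and y of tram_b in the frame of blue_board between -0.075 and 0.075 m and z of tram_b in the frame of blue_board between 0.031 and 0.041 m and angle between the x axis of tram_b and the x axis of blue_board, either way round below 0.17 rad and contact force between tram_b and blue_board between 0.3 and 2.2 N)) and ((x of tram_c in the frame of red_board between -0.015 and 0.015 m and y of tram_c in the frame of red_board between -0.075 and 0.075 m and z of tram_c in the frame of red_board between 0.031 and 0.041 m and angle between the x axis of tram_c and the x axis of red_board, either way round below 0.17 rad and contact force between tram_c and red_board above 2.2 N) or (x of tram_c in the frame of blue_board between -0.015 and 0.015 m and y of tram_c in the frame of blue_board between -0.075 and 0.075 m and z of tram_c in the frame of blue_board between 0.031 and 0.041 m and angle between the x axis of tram_c and the x axis of blue_board, either way round below 0.17 rad and contact force between tram_c and blue_board between 0.3 and 2.2 N)) and ((x of tram_d in the frame of red_board between -0.015 and 0.015 m and y of tram_d in the frame of red_board between -0.075 and 0.075 m and z of tram_d in the frame of red_board between 0.031 and 0.041 m and angle between the x axis of tram_d and the x axis of red_board, either way round below 0.17 rad and contact force between tram_d and red_board above 2.2 N) or (x of tram_d in the frame of blue_board between -0.015 and 0.015 m and y of tram_d in the frame of blue_board between -0.075 and 0.075 m and z of tram_d in the frame of blue_board between 0.031 and 0.041 m and angle between the x axis of tram_d and the x axis of blue_board, either way round below 0.17 rad and contact force between tram_d and blue_board between 0.3 and 2.2 N)) and ((x of tram_e in the frame of red_board between -0.015 and 0.015 m and y of tram_e in the frame of red_board between -0.075 and 0.075 m and z of tram_e in the frame of red_board between 0.031 and 0.041 m and angle between the x axis of tram_e and the x axis of red_board, either way round below 0.17 rad and contact force between tram_e and red_board above 2.2 N) or (x of tram_e in the frame of blue_board between -0.015 and 0.015 m and y of tram_e in the frame of blue_board between -0.075 and 0.075 m and z of tram_e in the frame of blue_board between 0.031 and 0.041 m and angle between the x axis of tram_e and the x axis of blue_board, either way round below 0.17 rad and contact force between tram_e and blue_board between 0.3 and 2.2 N)) and ((x of tram_f in the frame of red_board between -0.015 and 0.015 m and y of tram_f in the frame of red_board between -0.075 and 0.075 m and z of tram_f in the frame of red_board between 0.031 and 0.041 m and angle between the x axis of tram_f and the x axis of red_board, either way round below 0.17 rad and contact force between tram_f and red_board above 2.2 N) or (x of tram_f in the frame of blue_board between -0.015 and 0.015 m and y of tram_f in the frame of blue_board between -0.075 and 0.075 m and z of tram_f in the frame of blue_board between 0.031 and 0.041 m and angle between the x axis of tram_f and the x axis of blue_board, either way round below 0.17 rad and contact force between tram_f and blue_board between 0.3 and 2.2 N)) and y of pointer_tip in the frame of yellow_mark between -0.0025 and 0.0025 m and velocity of joint gauge_knob between -0.05 and 0.05 rad/s); the robot touches nothing.
It fails at once if a bystander on the bench is pushed more than 60 mm away or knocked over (distance of any of wax_tin, glue, mug, brush, offcut, tape_rule, driver from where it was at the start of the episode above 0.06 m or angle between any of glue, mug, wax_tin's own z axis and vertical above 0.6 rad).
Of tram_a, tram_b, tram_c, tram_d, tram_e, tram_f only 4 to 6 are there at a start; the rules pass over those that are not, and their reading is None.
At some moment in a run one of tram_a, tram_b, tram_c, tram_d, tram_e, tram_f may be knocked a few centimetres aside while the robot is not near it.
Once in a run the grip may slacken for a moment while it holds something.
It also fails if it takes over 210 s, if anything falls off the work surface, if the arm or the gripper's body presses on something with over 40 N, if the wrist force passes 120 N, or if a joint passes its speed limit or range.

## Robot

A 6-joint arm with a two-finger parallel gripper is mounted at the origin on the work surface. World frame = base frame: x ahead of the robot, y to its left, z up, the work surface at z = 0. Lengths are in m, angles in rad, forces in N, time in s.
With the tool pointing down it reaches from about 0.35 to 0.85 m from the base axis. Payload 8.1 kg.
Tool frame: the origin (TCP) lies between the finger pads; the fingertips stand arm.tip_reach ahead of it and the grasp point (between the pads) lies 3 mm ahead of it (arm.tip_reach is the distance from the TCP to the fingertips, in m); z points along the fingers, y is the line along which they close (so a half turn about z gives the same grasp; the last joint's range is limited). The gripper opens to 93 mm and grips with 3 to 60 N. Pads are 15 mm wide; open, the fingers measure 128 mm over their backs; the gripper's body (75 mm by 188 mm) begins 65 mm behind the grasp point.
Start: joints at [1.263, 0.13, 1.488, -0, 1.523, -0.085], TCP at [0.133, 0.585, 0.205] pointing down, gripper open.
Joint ranges: [-2.96, 2.96], [-0.89, 2.26], [0.02, 2.5], [-1.34, 4.48], [0, 2.73], [-2.66, 2.66]. Speed limits (rad/s): [2.39, 2.39, 2.79, 3.14, 3.14, 3.14].

## Interface

Orientations are given as a 3x3 rotation matrix whose columns are the frame's x, y, z axes.
In Python, from cell import monitor, cams, ticket, arm gives the robot as it stands.
- The arm moves only by the tool step_arm, never from a script. Its argument "increments" is a list of rows, each a list of 5 numbers: the opening, from -1 (shut) to 1 (fully open), then the shift along the tool's x, y, z in m, then the turn about the tool's z in degrees. A call has 1 to 5 rows; each row is the pose to reach, as a shift and turn from the pose commanded when the call began, along the tool's axes at that moment; what a row does not reach only later rows make up. A row lasts 1/12 s, in which the tool goes at most 41.7 mm and 7.16 degrees, less where a joint would pass 70% of its speed; a pose out of reach is approached as far as the arm can. A call with a gripper value outside its range is refused whole. The fingers move at their own pace and stop on an object; the grip force is fixed at half the most. Time passes only in rows, so rows that repeat a pose let the fingers close. It gives the time, the measured TCP pose, the force, the opening and the grip force at its end, in the units of the state.
- monitor.read_state(): the state, without advancing time (a new reading comes with each control period).
- cams.grab_frame(name): name is "side" or "top" or "wrist"; returns the picture (480x640x3 uint8, red, green, blue); there is no depth.
- cams.camera_info(name): a dict with "vfov" (degrees; the focal length in pixels is half the picture's height over the tangent of half this angle, whatever the lens; pixels are square), "cx", "cy" (the principal point, pixels), "R" (3x3) and "t" (3): a world point X has camera coordinates R X + t. Camera axes: x right, y down, z forward; pixel columns grow to the right and rows downward; lengths in m; the calibration is good to about 2 mm. A picture is of the moment at which its call begins: read the wrist's pose just before it. camera_info takes no time and is no camera call; for the wrist camera it gives the pose at the moment of the call.
- ticket.job_done(): hands the job in; it is judged then, once.
The state is a dict: "t": time; "joint_pos": joint angles; "dq": joint speeds; "effort": joint torques, N m; "tcp_pos": TCP position; "orientation": TCP orientation; "contact_force": force on the tool from outside, world axes, zero at the start; "torque": the same for the moment, N m; "width": finger opening in m; "grip_force": force on a finger pad.
Only numpy, scipy, OpenCV 4.12 (cv2) and the standard library are available. Lean on these libraries where they do the work, as an engineer would, in place of code of your own. Each camera call takes 0.05 s, during which the arm holds its last target. There are 200 camera calls.

## Working session

There is one attempt and no reset: what is moved stays moved. The work goes in short steps, Python scripts to look and compute and a tool call to move; the robot and the scene stay as the last step left them, time stands still between calls to the robot, and variables do not carry over. Pictures are saved under pics/ and viewed, at most 14 in all, crops included, and the job is handed in when it is done.

Besides the shell and the picture viewer there is one more tool, called after "Request:" as name(argument=value, ...) on one line, values as JSON. step_arm: Moves the arm, as the interface text tells. Its arguments: {"type":"object","properties":{"increments":{"type":"array","items":{"type":"array","items":{"type":"number"}}}},"required":["increments"]}

```bash
ls; mkdir -p pics; cat > h.py <<'E'
import numpy as np, cv2
from cell import monitor, cams, ticket, arm
def grab(n,f=None):
    im=cams.grab_frame(n)[:,:,::-1].copy()
    if f: cv2.imwrite('pics/'+f,im)
    return im
def ray(i,u,v):
    f=240/np.tan(np.radians(i['vfov']/2)); R=np.array(i['R']);t=np.array(i['t'])
    d=R.T@np.array([(u-i['cx'])/f,(v-i['cy'])/f,1]); return -R.T@t,d
def px2w(i,u,v,z):
    c,d=ray(i,u,v); return c+d*(z-c[2])/d[2]
def w2px(i,X):
    f=240/np.tan(np.radians(i['vfov']/2)); p=np.array(i['R'])@np.array(X)+np.array(i['t'])
    return p[:2]/p[2]*f+[i['cx'],i['cy']]
E
python3 - <<'E'
from h import *
s=monitor.read_state()
print(s['t'],s['tcp_pos'],np.round(s['orientation'],3).tolist(),s['width'],arm.tip_reach,s['contact_force'])
for n in('top','side','wrist'):
    i=cams.camera_info(n); print(n,i); 
grab('top','top0.png'); grab('side','side0.png')
E
```

```text
pics
0.0 [0.13238089 0.58462084 0.2043955 ] [[-0.975, 0.221, -0.001], [0.221, 0.975, -0.002], [0.0, -0.002, -1.0]] 0.0928948278905187 0.022 [-0.47520302 -0.09899268  0.84459351]
top {'vfov': 54.07039374276599, 'cx': 322.5461232651537, 'cy': 235.98995732752272, 'R': array([[ 0.02481958, -0.99956251,  0.01608675],
       [-0.99580894, -0.02613689, -0.08764366],
       [ 0.08802577, -0.01384405, -0.99602199]]), 't': array([-0.01771842,  0.50265711,  1.23589233])}
side {'vfov': 54.927683780383624, 'cx': 320.38855049846273, 'cy': 246.5176755542499, 'R': array([[ 0.83377605, -0.5517401 , -0.02000895],
       [-0.43286192, -0.63077502, -0.64401353],
       [ 0.34270694,  0.54562417, -0.76475239]]), 't': array([-0.39561921,  0.23412011,  1.05720275])}
wrist {'vfov': 69.90838728020486, 'cx': 328.6152435465778, 'cy': 236.80514557052996, 'R': array([[ 0.22088403,  0.97529848, -0.00176666],
       [ 0.93836729, -0.21202546,  0.27296892],
       [ 0.2658516 , -0.06195226, -0.96202123]]), 't': array([-0.59941002, -0.03233535,  0.39131246])}
```

View pics/top0.png

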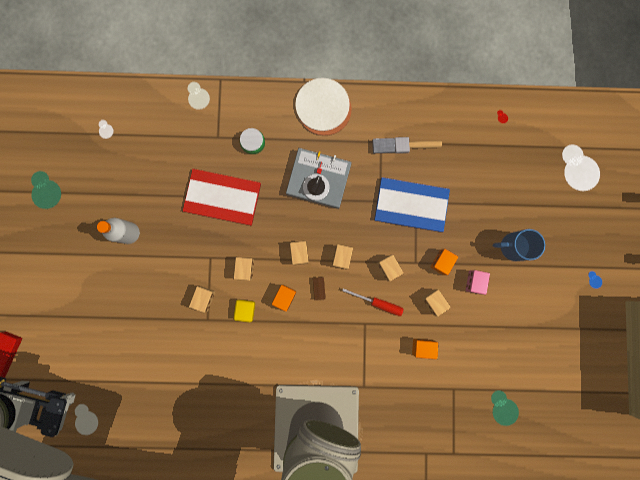

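View pics/side0.png

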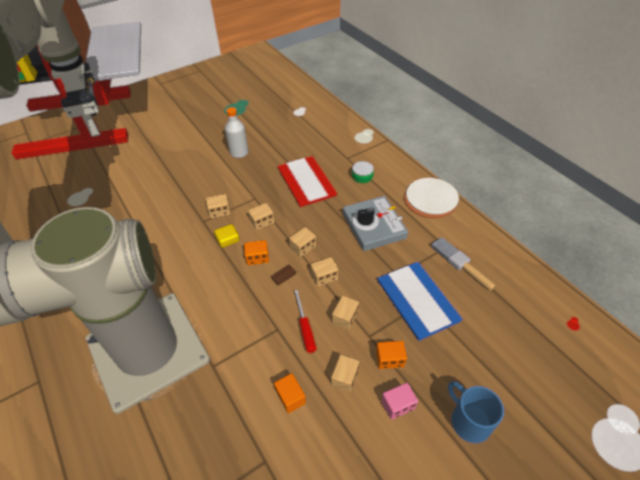

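The top view shows six plain trams near (201,298), (243,267), (299,252), (343,256), (391,267) and (437,302). The orange and pink blocks are look-alikes. The red board is at (222,197), the blue one at (412,205) and the gauge at (318,178), with the yellow mark near (318,155) and the white one near (333,158). The side view agrees.

```bash
cat >> h.py <<'E'
def blobs(i,im,lo,hi,z,amin,amax,k=3):
    hsv=cv2.cvtColor(im,cv2.COLOR_BGR2HSV)
    m=cv2.inRange(hsv,np.array(lo),np.array(hi)); m=cv2.morphologyEx(m,cv2.MORPH_OPEN,np.ones((k,k)))
    out=[]
    for c in cv2.findContours(m,cv2.RETR_EXTERNAL,cv2.CHAIN_APPROX_NONE)[0]:
        w=np.array([px2w(i,*p[0],z)[:2] for p in c])*1000
        if not amin<cv2.contourArea(c): continue
        (x,y),(a,b),th=cv2.minAreaRect(w.astype(np.float32))
        if a<b: a,b,th=b,a,th+90
        th=(th+90)%180-90   # long-side direction in world deg
        out.append((c,np.round([x,y,a,b,th],1)))
    return out
E
python3 - <<'E'
from h import *
im=cv2.imread('pics/top0.png'); i=cams.camera_info('top')
hsv=cv2.cvtColor(im,cv2.COLOR_BGR2HSV)
for p in [(201,298),(243,267),(299,252),(343,250),(391,267),(437,302),(445,262),(270,240),(500,300),(285,297),(192,180),(400,225)]: print(p,hsv[p[1],p[0]])
for n,lo,hi,z,a in [('tram',(12,60,175),(22,150,255),.044,120),('red',(0,170,90),(6,255,255),.014,600),('blue',(100,130,70),(125,255,255),.014,600),('grey',(85,20,70),(115,90,190),.03,800)]:
    for c,r in blobs(i,im,lo,hi,z,a,0): print(n,c.reshape(-1,2).mean(0).round(),cv2.contourArea(c),r)
cv2.imwrite('pics/crop.png',cv2.resize(im[130:330,170:490],None,fx=2.5,fy=2.5,interpolation=cv2.INTER_CUBIC))
E
```

```text
(201, 298) [ 17 138 218]
(243, 267) [ 17 137 218]
(299, 252) [ 17 134 223]
(343, 250) [ 17 136 218]
(391, 267) [ 18 134 224]
(437, 302) [ 17 134 226]
(445, 262) [ 16 255 238]
(270, 240) [ 16 145 144]
(500, 300) [ 15 150 168]
(285, 297) [ 15 255 234]
(192, 180) [  9  30 224]
(400, 225) [ 13 123 108]
tram [438. 303.] 320.5 [ 334.7 -309.9   55.7   42.4   34.5]
tram [200. 299.] 318.5 [328.2 307.9  56.4  42.  -19.2]
tram [242. 269.] 319.5 [410.8 201.7  58.1  42.2  -2.8]
tram [391. 268.] 307.5 [ 422.8 -186.9   56.5   42.2   30.8]
tram [343. 256.] 305.5 [449.7 -58.7  56.2  41.7 -10. ]
tram [299. 252.] 300.5 [456.1  56.   55.1  41.9   1.8]
tram [425. 144.] 139.5 [ 757.4 -273.4   86.6   13.7  -88.3]
red [218. 213.] 701.5 [559.1 278.5 190.3  29.9  79.8]
red [225. 180.] 656.5 [648.1 262.4 190.4  28.8  79.8]
blue [409. 220.] 682.5 [ 552.2 -239.3  188.1   29.9   81.6]
blue [414. 188.] 606.5 [ 641.1 -252.2  188.1   27.3   81.7]
```

View pics/crop.png

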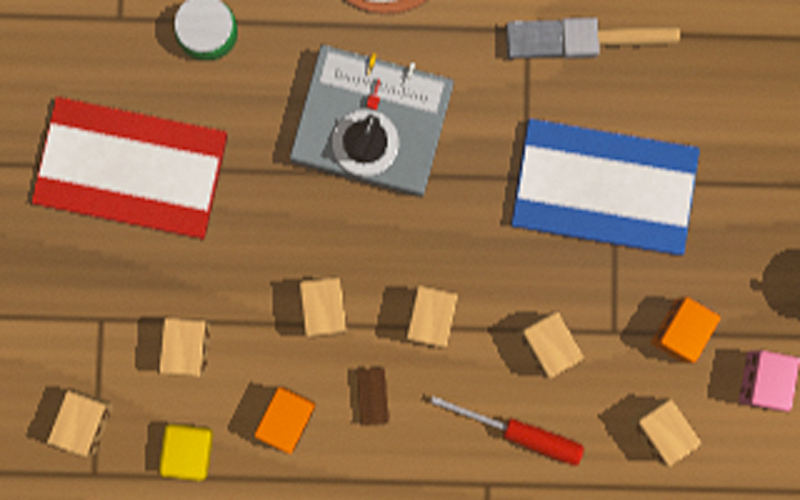

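The close-up confirms all six tram rectangles, measured at about 56 x 42 mm, and both boards at 188–190 mm long. I'll grip along the trams' length so the row can be tight. Next is a planner that prints the moves in tool axes.

```bash
cat >> h.py <<'E'
RED=(603.6,270.4,-10.2); BLUE=(596.6,-245.8,-8.4)
def slot(b,o):
    a=np.radians(b[2]+90); return (b[0]+o*np.cos(a),b[1]+o*np.sin(a))
def trams(n='t.png'):
    i=cams.camera_info('top')
    return [r for c,r in blobs(i,grab('top',n),(12,60,175),(22,150,255),.044,150,0)]
def pose():
    s=monitor.read_state(); R=np.array(s['orientation'])
    return np.r_[np.array(s['tcp_pos'])*1000,np.degrees(np.arctan2(R[1,1],R[0,1]))]
def plan(wps,p=None):
    "wps: (x,y,z mm, y-axis angle deg, grip, hold rows); prints calls"
    p=pose() if p is None else np.array(p,float); print('from',p.round(1))
    for x,y,z,a,g,h in wps:
        q=np.array([x,y,z,a]); da=q[3]-p[3]
        n=int(max(np.ceil(np.linalg.norm(q[:3]-p[:3])/38),np.ceil(abs(da)/6.8)))
        seq=[p+(q-p)*k/n for k in range(1,n+1)]+[q]*h
        for k in range(0,len(seq),5):
            b=p if k==0 else seq[k-1]; t=np.radians(b[3]); rows=[]
            for w in seq[k:k+5]:
                d=w-b; rows.append([g,*[float(round(v/1000,3)) for v in(-d[0]*np.sin(t)+d[1]*np.cos(t),d[0]*np.cos(t)+d[1]*np.sin(t),-d[2])],float(round(-d[3],1))])
            print(rows)
        print('--'); p=q
E
python3 - <<'E'
from h import *
plan([(328,308,120,-19,1,1),(328,308,27,-19,1,1),(328,308,27,-19,-1,5),(328,308,120,-19,-1,3)])
E
```

```text
from [132.4 584.6 204.5  77.2]
[[1, -0.017, -0.015, 0.006, 6.4], [1, -0.034, -0.03, 0.011, 12.8], [1, -0.05, -0.045, 0.017, 19.2], [1, -0.067, -0.06, 0.023, 25.7], [1, -0.084, -0.076, 0.028, 32.1]]
[[1, -0.022, -0.004, 0.006, 6.4], [1, -0.045, -0.008, 0.011, 12.8], [1, -0.067, -0.012, 0.017, 19.2], [1, -0.089, -0.016, 0.023, 25.7], [1, -0.111, -0.019, 0.028, 32.1]]
[[1, -0.021, 0.009, 0.006, 6.4], [1, -0.042, 0.017, 0.011, 12.8], [1, -0.063, 0.026, 0.017, 19.2], [1, -0.084, 0.034, 0.023, 25.7], [1, -0.105, 0.043, 0.028, 32.1]]
[[1, 0.0, 0.0, -0.0, -0.0]]
--
[[1, 0.0, 0.0, 0.031, -0.0], [1, 0.0, 0.0, 0.062, -0.0], [1, 0.0, 0.0, 0.093, -0.0], [1, 0.0, 0.0, 0.093, 0.0]]
--
[[-1, 0.0, 0.0, 0.0, 0.0], [-1, 0.0, 0.0, 0.0, 0.0], [-1, 0.0, 0.0, 0.0, 0.0], [-1, 0.0, 0.0, 0.0, 0.0], [-1, 0.0, 0.0, 0.0, 0.0]]
--
[[-1, 0.0, 0.0, -0.031, -0.0], [-1, 0.0, 0.0, -0.062, -0.0], [-1, 0.0, 0.0, -0.093, -0.0], [-1, 0.0, 0.0, -0.093, 0.0], [-1, 0.0, 0.0, -0.093, 0.0]]
[[-1, 0.0, 0.0, 0.0, 0.0]]
--
```

Request:
step_arm(increments=[[1, -0.017, -0.015, 0.006, 6.4], [1, -0.034, -0.03, 0.011, 12.8], [1, -0.05, -0.045, 0.017, 19.2], [1, -0.067, -0.06, 0.023, 25.7], [1, -0.084, -0.076, 0.028, 32.1]])

```text
t: 0.52
tcp_pos: [0.1979, 0.4913, 0.1764]
orientation: [[-0.705, 0.709, -0.001], [0.709, 0.705, -0.001], [-0.0, -0.001, -1.0]]
contact_force: [0.5, 0.7, -0.9]
width: 0.0932
grip_force: 0.0
```

Request:
step_arm(increments=[[1, -0.022, -0.004, 0.006, 6.4], [1, -0.045, -0.008, 0.011, 12.8], [1, -0.067, -0.012, 0.017, 19.2], [1, -0.089, -0.016, 0.023, 25.7], [1, -0.111, -0.019, 0.028, 32.1]])

```text
t: 0.93
tcp_pos: [0.2631, 0.3994, 0.1486]
orientation: [[-0.22, 0.975, -0.001], [0.975, 0.22, -0.001], [-0.001, -0.001, -1.0]]
contact_force: [-0.1, 1.7, 0.1]
width: 0.0934
grip_force: 0.0
```

Request:
step_arm(increments=[[1, -0.021, 0.009, 0.006, 6.4], [1, -0.042, 0.017, 0.011, 12.8], [1, -0.063, 0.026, 0.017, 19.2], [1, -0.084, 0.034, 0.023, 25.7], [1, -0.105, 0.043, 0.028, 32.1]])

```text
t: 1.35
tcp_pos: [0.3286, 0.3069, 0.1206]
orientation: [[0.332, 0.943, -0.001], [0.943, -0.332, -0.001], [-0.001, -0.001, -1.0]]
contact_force: [0.2, 1.1, -0.4]
width: 0.0933
grip_force: 0.0
```

Request:
step_arm(increments=[[1, 0, 0, 0, 0], [1, 0, 0, 0, 0]])

```text
t: 1.52
tcp_pos: [0.3286, 0.3072, 0.1208]
orientation: [[0.328, 0.945, -0.001], [0.945, -0.328, -0.001], [-0.001, -0.001, -1.0]]
contact_force: [-0.4, 0.0, 0.1]
width: 0.0932
grip_force: 0.0
```

Request:
step_arm(increments=[[1, 0, 0, 0.031, 0], [1, 0, 0, 0.062, 0], [1, 0, 0, 0.093, 0], [1, 0, 0, 0.093, 0]])

```text
t: 1.85
tcp_pos: [0.324, 0.3059, 0.0227]
orientation: [[0.324, 0.946, -0.008], [0.946, -0.324, -0.006], [-0.008, -0.006, -1.0]]
contact_force: [-0.4, -0.4, -1.2]
width: 0.0928
grip_force: 0.0
```

Request:
step_arm(increments=[[-1, 0, 0, 0, 0], [-1, 0, 0, 0, 0], [-1, 0, 0, 0, 0], [-1, 0, 0, 0, 0], [-1, 0, 0, 0, 0]])

```text
t: 2.27
tcp_pos: [0.3296, 0.3091, 0.0302]
orientation: [[0.326, 0.945, 0.002], [0.945, -0.326, 0.002], [0.002, 0.002, -1.0]]
contact_force: [0.1, 0.6, -0.3]
width: 0.0642
grip_force: 0.0
```

Request:
step_arm(increments=[[-1, 0, 0, -0.031, 0], [-1, 0, 0, -0.062, 0], [-1, 0, 0, -0.093, 0], [-1, 0, 0, -0.093, 0], [-1, 0, 0, -0.093, 0]])

```text
t: 2.68
tcp_pos: [0.3304, 0.3095, 0.1246]
orientation: [[0.327, 0.945, 0.005], [0.945, -0.327, 0.004], [0.005, 0.004, -1.0]]
contact_force: [-0.1, 0.2, -0.9]
width: 0.0308
grip_force: 0.0
```

Request:
step_arm(increments=[[-1, 0, 0, 0, 0], [-1, 0, 0, 0, 0], [-1, 0, 0, 0, 0], [-1, 0, 0, 0, 0]])

```text
t: 3.02
tcp_pos: [0.3278, 0.3076, 0.1201]
orientation: [[0.327, 0.945, -0.002], [0.945, -0.327, -0.001], [-0.002, -0.001, -1.0]]
contact_force: [1.2, -0.5, 0.0]
width: 0.004
grip_force: 0.0
```

The fingers close at only about 70 mm/s, so the close was too short. I'll open again, check the tram's position and retry with a longer close.

Request:
step_arm(increments=[[1, 0, 0, 0, 0], [1, 0, 0, 0, 0], [1, 0, 0, 0, 0], [1, 0, 0, 0, 0], [1, 0, 0, 0, 0]])

```text
t: 3.43
tcp_pos: [0.3285, 0.3081, 0.1214]
orientation: [[0.327, 0.945, -0.0], [0.945, -0.327, -0.0], [-0.0, -0.0, -1.0]]
contact_force: [-0.2, 1.5, -0.7]
width: 0.0327
grip_force: 0.0
```

Request:
step_arm(increments=[[1, 0, 0, 0, 0], [1, 0, 0, 0, 0], [1, 0, 0, 0, 0], [1, 0, 0, 0, 0], [1, 0, 0, 0, 0]])

```text
t: 3.85
tcp_pos: [0.3285, 0.3081, 0.1215]
orientation: [[0.327, 0.945, 0.0], [0.945, -0.327, 0.0], [0.0, 0.0, -1.0]]
contact_force: [0.5, -0.4, 0.4]
width: 0.0664
grip_force: 0.0
```

Request:
step_arm(increments=[[1, 0, 0, 0, 0], [1, 0, 0, 0, 0], [1, 0, 0, 0, 0], [1, 0, 0, 0, 0], [1, 0, 0, 0, 0]])

```text
t: 4.27
tcp_pos: [0.3285, 0.3081, 0.1215]
orientation: [[0.327, 0.945, 0.0], [0.945, -0.327, -0.0], [0.0, 0.0, -1.0]]
contact_force: [-0.4, 0.2, 0.1]
width: 0.0928
grip_force: 0.0
```

```bash
python3 - <<'E'
from h import *
print(pose().round(1),monitor.read_state()['width'])
for r in trams(): print(r)
i=cams.camera_info('wrist')
for c,r in blobs(i,grab('wrist','w.png'),(12,60,175),(22,150,255),.044,2500,0): print('w',c.reshape(-1,2).mean(0).round(),r)
E
```

```text
[328.5 308.1 121.5 -19.1] 0.09277835902970327
[ 334.4 -310.1   56.3   42.4   34.5]
[326.5 302.1  56.7  30.4 -18. ]
[410.1 201.7  56.8  42.2  -3. ]
[ 422.9 -186.8   56.8   42.2   30.8]
[449.7 -58.7  56.2  41.7 -10. ]
[456.3  56.3  55.3  41.3   7.9]
w [254. 410.] [209.8 176.  131.7  70.9 -19.1]
w [399. 288.] [367.5 256.9 108.9  49.1  75.3]
w [328. 238.] [328.9 309.   56.9  42.3 -19.1]
w [399. 121.] [398.  381.7 135.6  49.9  89.8]
w [145. 182.] [210.2 376.4 284.2 129.2 -90. ]
```

View pics/w.png

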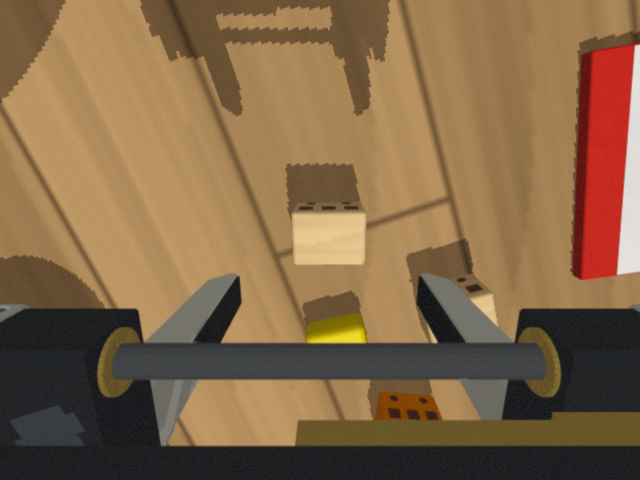

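The wrist view shows the tram at (328,235), projecting to (329,309). That is right under the TCP, undisturbed.

Request:
step_arm(increments=[[1, 0, 0, 0.03, 0], [1, 0, 0, 0.06, 0], [1, 0, 0, 0.08, 0], [1, 0, 0, 0.093, 0], [1, 0, 0, 0.093, 0]])

```text
t: 4.78
tcp_pos: [0.3262, 0.3064, 0.0251]
orientation: [[0.327, 0.945, -0.005], [0.945, -0.327, -0.003], [-0.005, -0.003, -1.0]]
contact_force: [0.2, 0.8, 0.3]
width: 0.0932
grip_force: 0.0
```

Request:
step_arm(increments=[[-1, 0, 0, 0, 0], [-1, 0, 0, 0, 0], [-1, 0, 0, 0, 0], [-1, 0, 0, 0, 0], [-1, 0, 0, 0, 0]])

```text
t: 5.2
tcp_pos: [0.3292, 0.3087, 0.0295]
orientation: [[0.327, 0.945, 0.002], [0.945, -0.327, 0.001], [0.002, 0.001, -1.0]]
contact_force: [-0.9, 0.5, -0.3]
width: 0.064
grip_force: 0.0
```

Request:
step_arm(increments=[[-1, 0, 0, 0, 0], [-1, 0, 0, 0, 0], [-1, 0, 0, 0, 0], [-1, 0, 0, 0, 0]])

```text
t: 5.53
tcp_pos: [0.3289, 0.3085, 0.0291]
orientation: [[0.327, 0.945, 0.001], [0.945, -0.327, 0.001], [0.001, 0.001, -1.0]]
contact_force: [-0.6, -0.6, 4.7]
width: 0.0566
grip_force: 30.0
```

Request:
step_arm(increments=[[-1, 0, 0, -0.025, 0], [-1, 0, 0, -0.06, 0], [-1, 0, 0, -0.085, 0], [-1, 0, 0, -0.093, 0], [-1, 0, 0, -0.093, 0]])

```text
t: 5.95
tcp_pos: [0.3298, 0.309, 0.1233]
orientation: [[0.327, 0.945, 0.003], [0.945, -0.327, 0.002], [0.003, 0.002, -1.0]]
contact_force: [0.3, -0.3, -4.0]
width: 0.0568
grip_force: 30.0
```

Request:
step_arm(increments=[[-1, 0, 0, 0, 0], [-1, 0, 0, 0, 0], [-1, 0, 0, 0, 0], [-1, 0, 0, 0, 0]])

```text
t: 6.28
tcp_pos: [0.3275, 0.3073, 0.1195]
orientation: [[0.327, 0.945, -0.003], [0.945, -0.327, -0.002], [-0.003, -0.002, -1.0]]
contact_force: [-0.2, -0.2, -4.4]
width: 0.0568
grip_force: 30.0
```

Request:
step_arm(increments=[[-1, 0, 0, 0, 0], [-1, 0, 0, 0, 0]])

```text
t: 6.45
tcp_pos: [0.3282, 0.3078, 0.1207]
orientation: [[0.327, 0.945, -0.001], [0.945, -0.327, -0.001], [-0.001, -0.001, -1.0]]
contact_force: [1.6, 0.4, -3.5]
width: 0.0565
grip_force: 30.0
```

```bash
python3 - <<'E'
from h import *
f=[]
for k in range(4):
    cams.grab_frame('top'); f.append(monitor.read_state()['contact_force'])
print(np.round(f,1))
for b,o in ((RED,52),(BLUE,52)):
    x,y=slot(b,o); print(x,y); plan([(x,y,120,b[2],-1,2),(x,y,42,b[2],-1,2)])
E
```

```text
[[-0.9  0.3 -3.8]
 [-1.   0.3 -3.1]
 [-0.5 -0.8 -3.9]
 [-0.6 -0.2 -3.7]]
612.8084064966183 321.57817161440056
from [328.5 308.1 121.4 -19.1]
[[-1, 0.013, 0.033, 0.0, -1.1], [-1, 0.026, 0.066, 0.0, -2.2], [-1, 0.04, 0.099, 0.001, -3.3], [-1, 0.053, 0.132, 0.001, -4.4], [-1, 0.066, 0.165, 0.001, -5.5]]
[[-1, 0.01, 0.034, 0.0, -1.1], [-1, 0.02, 0.068, 0.0, -2.2], [-1, 0.03, 0.102, 0.001, -3.3], [-1, 0.03, 0.102, 0.001, -3.3], [-1, 0.03, 0.102, 0.001, -3.3]]
--
[[-1, 0.0, 0.0, 0.026, -0.0], [-1, 0.0, 0.0, 0.052, -0.0], [-1, 0.0, 0.0, 0.078, -0.0], [-1, 0.0, 0.0, 0.078, -0.0], [-1, 0.0, 0.0, 0.078, -0.0]]
--
604.1963174852455 -194.3578386859246
from [328.5 308.1 121.4 -19.1]
[[-1, -0.024, 0.027, 0.0, -0.7], [-1, -0.048, 0.053, 0.0, -1.3], [-1, -0.072, 0.08, 0.0, -2.0], [-1, -0.096, 0.106, 0.0, -2.7], [-1, -0.12, 0.133, 0.0, -3.3]]
[[-1, -0.026, 0.025, 0.0, -0.7], [-1, -0.051, 0.05, 0.0, -1.3], [-1, -0.077, 0.075, 0.0, -2.0], [-1, -0.102, 0.1, 0.0, -2.7], [-1, -0.128, 0.125, 0.0, -3.3]]
[[-1, -0.027, 0.024, 0.0, -0.7], [-1, -0.054, 0.047, 0.0, -1.3], [-1, -0.081, 0.071, 0.0, -2.0], [-1, -0.108, 0.094, 0.0, -2.7], [-1, -0.135, 0.118, 0.0, -3.3]]
[[-1, -0.028, 0.022, 0.0, -0.7], [-1, -0.028, 0.022, 0.0, -0.7], [-1, -0.028, 0.022, 0.0, -0.7]]
--
[[-1, 0.0, 0.0, 0.026, -0.0], [-1, 0.0, 0.0, 0.052, -0.0], [-1, 0.0, 0.0, 0.078, -0.0], [-1, 0.0, 0.0, 0.078, -0.0], [-1, 0.0, 0.0, 0.078, -0.0]]
--
```

Tram 1 reads −3.8 N, so it is heavy and goes to the red board, slot +52.

Request:
step_arm(increments=[[-1, 0.013, 0.033, 0, -1.1], [-1, 0.026, 0.066, 0, -2.2], [-1, 0.04, 0.099, 0.001, -3.3], [-1, 0.053, 0.132, 0.001, -4.4], [-1, 0.066, 0.165, 0.001, -5.5]])

```text
t: 7.07
tcp_pos: [0.5077, 0.3166, 0.1202]
orientation: [[0.233, 0.972, 0.0], [0.972, -0.233, 0.0], [0.0, 0.0, -1.0]]
contact_force: [-0.5, 0.1, -3.5]
width: 0.0569
grip_force: 30.0
```

Request:
step_arm(increments=[[-1, 0.01, 0.034, 0, -1.1], [-1, 0.02, 0.068, 0, -2.2], [-1, 0.03, 0.102, 0.001, -3.3], [-1, 0.03, 0.102, 0.001, -3.3], [-1, 0.03, 0.102, 0.001, -3.3]])

```text
t: 7.48
tcp_pos: [0.6131, 0.321, 0.1169]
orientation: [[0.18, 0.984, -0.003], [0.984, -0.18, -0.001], [-0.002, -0.003, -1.0]]
contact_force: [-0.8, 0.1, -4.0]
width: 0.0574
grip_force: 3.0
```

Request:
step_arm(increments=[[-1, 0, 0, 0.025, 0], [-1, 0, 0, 0.05, 0], [-1, 0, 0, 0.065, 0], [-1, 0, 0, 0.076, 0], [-1, 0, 0, 0.076, 0]])

```text
t: 7.9
tcp_pos: [0.6132, 0.3225, 0.0457]
orientation: [[0.178, 0.984, 0.003], [0.984, -0.178, 0.001], [0.002, 0.003, -1.0]]
contact_force: [0.0, -0.5, 0.2]
width: 0.0042
grip_force: 0.0
```

Request:
step_arm(increments=[[-1, 0, 0, 0, 0], [-1, 0, 0, 0, 0], [1, 0, 0, 0, 0], [1, 0, 0, 0, 0], [1, 0, 0, 0, 0]])

```text
t: 8.32
tcp_pos: [0.6138, 0.3221, 0.0451]
orientation: [[0.178, 0.984, 0.004], [0.984, -0.178, 0.001], [0.002, 0.003, -1.0]]
contact_force: [2.5, 0.0, 5.6]
width: 0.0157
grip_force: 2.6
```

Request:
step_arm(increments=[[1, 0, 0, 0, 0], [1, 0, 0, 0, 0], [1, 0, 0, -0.025, 0], [1, 0, 0, -0.055, 0], [1, 0, 0, -0.078, 0]])

```text
t: 8.73
tcp_pos: [0.6119, 0.3217, 0.1226]
orientation: [[0.178, 0.984, -0.001], [0.984, -0.178, -0.0], [-0.0, -0.001, -1.0]]
contact_force: [-0.3, -0.1, 0.0]
width: 0.0493
grip_force: 0.0
```

```bash
cat >> h.py <<'E'
def nxt(x,y,a,n):
    T=trams(n)
    for r in T: print(r)
    r=min(T,key=lambda r:np.hypot(r[0]-x,r[1]-y)); print('pick',r)
    plan([(r[0],r[1],120,r[4] if abs(r[4]-a)<20 else a,1,2)])
def felt(ro,bo):
    f=[]
    for k in range(4):
        cams.grab_frame('top'); f.append(monitor.read_state()['contact_force'][2])
    print(np.round(f,1),monitor.read_state()['width']); h=np.mean(f)<-2.4
    b,o=(RED,ro) if h else (BLUE,bo); x,y=slot(b,o); print('HEAVY' if h else 'LIGHT',x,y)
    plan([(x,y,120,b[2],-1,2)])
E
python3 - <<'E'
from h import *
nxt(410.5,201.8,-3,'t2.png')
E
```

```text
[ 334.5 -309.6   55.7   41.6   34.5]
[410.6 201.7  55.9  42.   -3.4]
[ 422.9 -186.7   56.2   41.9   30.8]
[449.6 -58.7  55.9  41.4 -10.8]
[456.4  56.4  55.3  41.2   8.7]
[623.6 323.8  55.   35.1  -5.6]
pick [410.6 201.7  55.9  42.   -3.4]
from [614.7 323.1 129.1 -10.3]
[[1, -0.022, -0.026, 0.001, -1.0], [1, -0.045, -0.051, 0.003, -2.0], [1, -0.067, -0.077, 0.004, -2.9], [1, -0.089, -0.102, 0.005, -3.9], [1, -0.111, -0.128, 0.007, -4.9]]
[[1, -0.02, -0.027, 0.001, -1.0], [1, -0.04, -0.055, 0.003, -2.0], [1, -0.04, -0.055, 0.003, -2.0], [1, -0.04, -0.055, 0.003, -2.0]]
--
```

The grip slackened mid-carry and the tram dropped on the red board. I'll look at it.

Request:
step_arm(increments=[[1, 0, 0, -0.03, 0], [1, 0, 0, -0.06, 0], [1, 0, 0, -0.06, 0], [1, 0, 0, -0.06, 0], [1, 0, 0, -0.06, 0]])

```text
t: 9.2
tcp_pos: [0.612, 0.3218, 0.1808]
orientation: [[0.178, 0.984, -0.0], [0.984, -0.178, -0.0], [-0.0, -0.0, -1.0]]
contact_force: [0.3, -0.0, -0.6]
width: 0.0867
grip_force: 0.0
```

Request:
step_arm(increments=[[1, 0, 0, 0, 0], [1, 0, 0, 0, 0], [1, 0, 0, 0, 0], [1, 0, 0, 0, 0]])

```text
t: 9.53
tcp_pos: [0.6117, 0.3216, 0.1803]
orientation: [[0.178, 0.984, -0.002], [0.984, -0.178, -0.001], [-0.001, -0.001, -1.0]]
contact_force: [-0.3, 0.8, 0.1]
width: 0.093
grip_force: 0.0
```

```bash
python3 - <<'E'
from h import *
print(pose().round(1),monitor.read_state()['width'])
i=cams.camera_info('wrist')
for c,r in blobs(i,grab('wrist','w2.png'),(12,60,190),(22,150,255),.058,1500,0): print('w',c.reshape(-1,2).mean(0).round(),r)
E
```

```text
[611.7 321.6 180.3 -10.3] 0.09302563594639189
w [338. 219.] [621.6 326.4  56.6  41.2  -9. ]
```

View pics/w2.png

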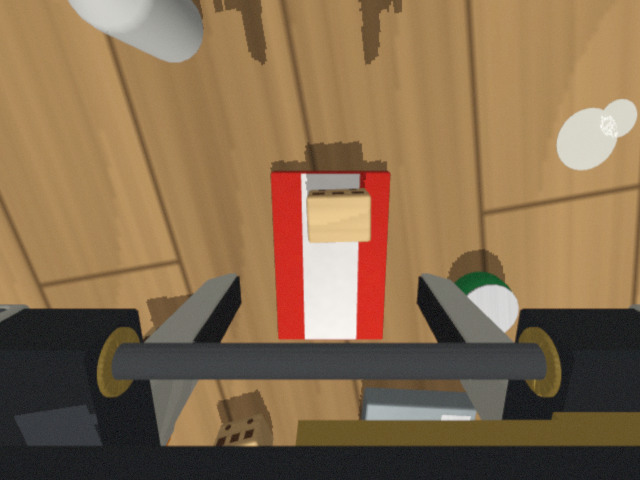

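The tram landed flat and square on the board at (338,219), about 10 mm ahead of the middle line. I'll regrip it and shift it.

Request:
step_arm(increments=[[1, 0.007, 0.009, 0.03, 0], [1, 0.007, 0.009, 0.065, 0], [1, 0.007, 0.009, 0.1, 0], [1, 0.007, 0.009, 0.125, 0], [1, 0.007, 0.009, 0.137, 0]])

```text
t: 10.0
tcp_pos: [0.6193, 0.3258, 0.0388]
orientation: [[0.178, 0.984, -0.007], [0.984, -0.178, -0.003], [-0.004, -0.006, -1.0]]
contact_force: [-0.7, -0.9, -0.7]
width: 0.0932
grip_force: 0.0
```

Request:
step_arm(increments=[[1, 0, 0, 0, 0], [-1, 0, 0, 0, 0], [-1, 0, 0, 0, 0], [-1, 0, 0, 0, 0], [-1, 0, 0, 0, 0]])

```text
t: 10.42
tcp_pos: [0.624, 0.3278, 0.0472]
orientation: [[0.178, 0.984, 0.004], [0.984, -0.178, 0.002], [0.002, 0.003, -1.0]]
contact_force: [-1.0, 0.6, 0.3]
width: 0.0708
grip_force: 0.0
```

Request:
step_arm(increments=[[-1, 0, 0, 0, 0], [-1, 0, 0, 0, 0], [-1, 0, 0, 0, 0], [-1, 0, 0, 0, 0], [-1, 0, 0, -0.01, 0]])

```text
t: 10.83
tcp_pos: [0.6209, 0.3265, 0.0524]
orientation: [[0.178, 0.984, -0.003], [0.984, -0.178, -0.001], [-0.002, -0.003, -1.0]]
contact_force: [-0.1, -0.1, -1.1]
width: 0.0376
grip_force: 0.0
```

Request:
step_arm(increments=[[-1, -0.007, -0.009, 0, 0], [-1, -0.007, -0.009, 0, 0], [-1, -0.007, -0.009, 0, 0], [-1, -0.007, -0.009, 0.01, 0], [-1, -0.007, -0.009, 0.01, 0]])

```text
t: 11.25
tcp_pos: [0.6137, 0.3225, 0.0451]
orientation: [[0.178, 0.984, 0.003], [0.984, -0.178, 0.001], [0.002, 0.002, -1.0]]
contact_force: [-2.4, 0.8, 12.1]
width: 0.0044
grip_force: 6.3
```

Request:
step_arm(increments=[[-1, 0, 0, 0, 0], [1, 0, 0, 0, 0], [1, 0, 0, 0, 0], [1, 0, 0, 0, 0], [1, 0, 0, 0, 0]])

```text
t: 11.67
tcp_pos: [0.6141, 0.3221, 0.0452]
orientation: [[0.178, 0.984, 0.003], [0.984, -0.178, 0.001], [0.001, 0.003, -1.0]]
contact_force: [2.9, -1.1, 6.0]
width: 0.0231
grip_force: 2.8
```

Request:
step_arm(increments=[[1, 0, 0, 0, 0], [1, 0, 0, -0.02, 0], [1, 0, 0, -0.05, 0], [1, 0, 0, -0.077, 0], [1, 0, 0, -0.077, 0]])

```text
t: 12.08
tcp_pos: [0.6157, 0.3233, 0.1278]
orientation: [[0.178, 0.984, 0.008], [0.984, -0.178, 0.004], [0.005, 0.007, -1.0]]
contact_force: [0.9, -0.0, 1.8]
width: 0.0565
grip_force: 0.0
```

```bash
python3 - <<'E'
from h import *
nxt(410.5,201.8,-3,'t2.png')
E
```

```text
[ 334.5 -309.6   55.7   41.6   34.5]
[410.6 201.7  55.9  42.   -3.4]
[ 422.6 -186.6   56.5   41.5   30.8]
[449.6 -58.7  56.1  41.4 -10.8]
[456.5  56.4  55.   41.2   8.6]
[625.1 322.8  58.9  37.2   1.6]
pick [410.6 201.7  55.9  42.   -3.4]
from [614.8 323.  125.2 -10.3]
[[1, -0.022, -0.026, 0.001, -1.0], [1, -0.044, -0.051, 0.001, -2.0], [1, -0.067, -0.077, 0.002, -2.9], [1, -0.089, -0.102, 0.003, -3.9], [1, -0.111, -0.128, 0.004, -4.9]]
[[1, -0.02, -0.027, 0.001, -1.0], [1, -0.04, -0.055, 0.001, -2.0], [1, -0.04, -0.055, 0.001, -2.0], [1, -0.04, -0.055, 0.001, -2.0]]
--
```

The fingers passed through without catching it, which I didn't expect. I'll look again.

Request:
step_arm(increments=[[1, 0, 0, -0.03, 0], [1, 0, 0, -0.06, 0], [1, 0, 0, -0.06, 0], [1, 0, 0, -0.06, 0], [1, 0, 0, -0.06, 0]])

```text
t: 12.55
tcp_pos: [0.6118, 0.3216, 0.1795]
orientation: [[0.178, 0.984, -0.002], [0.984, -0.178, -0.001], [-0.001, -0.002, -1.0]]
contact_force: [-0.8, -0.1, 0.5]
width: 0.0914
grip_force: 0.0
```

Request:
step_arm(increments=[[1, 0, 0, 0, 0], [1, 0, 0, 0, 0], [1, 0, 0, 0, 0]])

```text
t: 12.8
tcp_pos: [0.6115, 0.3215, 0.1795]
orientation: [[0.178, 0.984, -0.003], [0.984, -0.178, -0.001], [-0.002, -0.002, -1.0]]
contact_force: [-0.7, -0.1, 0.3]
width: 0.0931
grip_force: 0.0
```

```bash
python3 - <<'E'
from h import *
print(pose().round(1),monitor.read_state()['width'])
i=cams.camera_info('wrist')
im=grab('wrist','w3.png')
for c,r in blobs(i,im,(12,60,190),(22,150,255),.058,1500,0): print('w',c.reshape(-1,2).mean(0).round(),r)
s=grab('side','s3.png'); p=w2px(cams.camera_info('side'),(.62,.325,.03)); print(p)
x,y=p.astype(int)
cs=cv2.resize(s[y-45:y+45,x-65:x+65],(400,277),interpolation=cv2.INTER_CUBIC)
cw=cv2.resize(im,(400,300))
cv2.imwrite('pics/c3.png',np.vstack([cs,cw]))
E
```

```text
[611.5 321.5 179.5 -10.3] 0.09310084096510199
w [339. 219.] [621.4 326.3  56.3  41.5  -8.4]
[301.38976321 162.67541489]
```

View pics/c3.png

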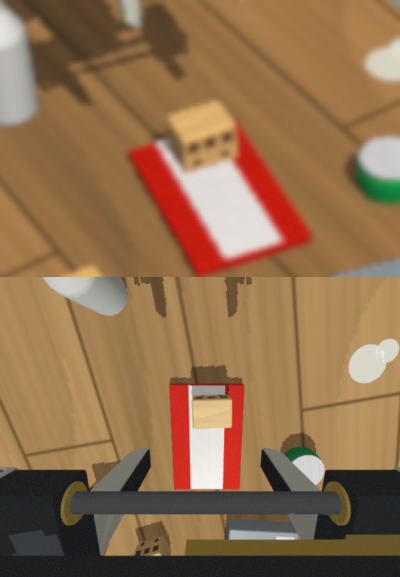

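```bash
python3 - <<'E'
from h import *
i=cams.camera_info('wrist'); s=monitor.read_state(); R=np.array(s['orientation']); p=np.array(s['tcp_pos'])
for sg in(-1,1):
  for dz in (0,.022): print('finger',sg,dz,w2px(i,p+R@[0,sg*.0465,dz]).round())
print('tcp',w2px(i,p).round(), 'below',w2px(i,p*[1,1,0]+[0,0,.058]).round(), 'cam',(-i['R'].T@i['t']).round(3),p)
for n,f in(('side','s3.png'),('top',None)):
    i=cams.camera_info(n); im=cv2.imread('pics/s3.png') if f else grab('top','t4.png')
    for c,r in blobs(i,im,(10,60,150 if f else 175),(22,170,255),.058,150,0):
        if abs(r[0]-620)<60 and abs(r[1]-320)<60:
            print(n,r,cv2.boundingRect(c), cv2.boxPoints(cv2.minAreaRect(c)).round().tolist())
    for X in [(.6216,.3264,.058),(.6216,.3264,.014)]: print(n,w2px(i,X).round())
top=cv2.imread('pics/t4.png'); sd=cv2.imread('pics/s3.png'); i=cams.camera_info('side'); j=cams.camera_info('top')
# overlay wireframe of tram at the estimate
def wire(im,i,x,y,a,z0=.014,s=1):
    a=np.radians(a); 
    for z in(z0,z0+.044):
        q=[w2px(i,(x+dx*np.cos(a)-dy*np.sin(a),y+dx*np.sin(a)+dy*np.cos(a),z)) for dx,dy in((.029,.022),(-.029,.022),(-.029,-.022),(.029,-.022))]
        cv2.polylines(im,[(np.array(q)*16).astype(np.int32)],True,(0,255,0) if z>z0 else (255,0,255),1,cv2.LINE_AA,4)
out=[]
for im,k in((sd,i),(top,j)):
    wire(im,k,.6214,.3263,-9); u,v=w2px(k,(.62,.325,.03)).astype(int); out.append(cv2.resize(im[v-40:v+40,u-50:u+50],(500,400),interpolation=cv2.INTER_NEAREST)[:290])
cv2.imwrite('pics/c4.png',np.vstack(out))
E
```

```text
finger -1 0 [246. 280.]
finger -1 0.022 [254. 266.]
finger 1 0 [411. 280.]
finger 1 0.022 [403. 266.]
tcp [328. 280.] below [329. 227.] cam [0.626 0.397 0.36 ] [0.61183227 0.32164358 0.18038871]
side [301. 155.]
side [302. 166.]
top [622.2 324.7  55.8  42.1  -8.5] (190, 175, 18, 23) [[188.0, 195.0], [192.0, 174.0], [208.0, 177.0], [204.0, 198.0]]
top [197. 186.]
top [201. 189.]
```

View pics/c4.png

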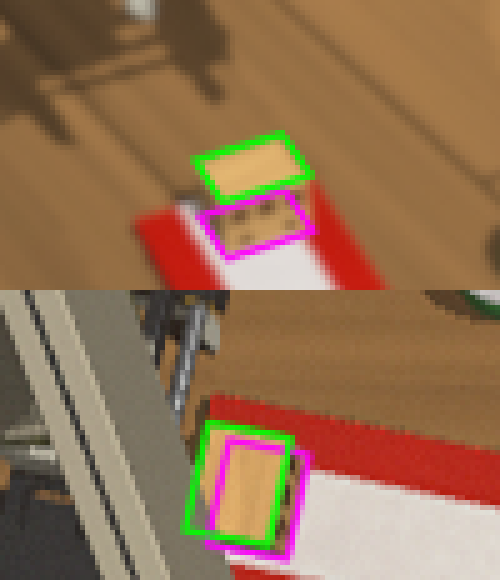

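All three views put the tram flat at (.621,.326), which matches where I closed. I'll redo it slowly and look before closing.

Request:
step_arm(increments=[[1, 0.007, 0.009, 0.03, 0], [1, 0.007, 0.009, 0.06, 0], [1, 0.007, 0.009, 0.09, 0], [1, 0.007, 0.009, 0.115, 0], [1, 0.007, 0.009, 0.137, 0]])

```text
t: 13.37
tcp_pos: [0.6214, 0.3267, 0.0419]
orientation: [[0.178, 0.984, -0.002], [0.984, -0.178, -0.001], [-0.001, -0.002, -1.0]]
contact_force: [0.9, -0.6, -1.0]
width: 0.093
grip_force: 0.0
```

Request:
step_arm(increments=[[1, 0, 0, 0, 0], [1, 0, 0, 0, 0], [1, 0, 0, 0, 0]])

```text
t: 13.62
tcp_pos: [0.6232, 0.3276, 0.0462]
orientation: [[0.178, 0.984, 0.002], [0.984, -0.178, 0.001], [0.001, 0.002, -1.0]]
contact_force: [1.0, 0.2, 0.2]
width: 0.093
grip_force: 0.0
```

```bash
python3 - <<'E'
from h import *
print(pose().round(1),monitor.read_state()['width'])
grab('wrist','w5.png')
E
```

```text
[623.2 327.6  46.2 -10.3] 0.09302011662938711
```

View pics/w5.png

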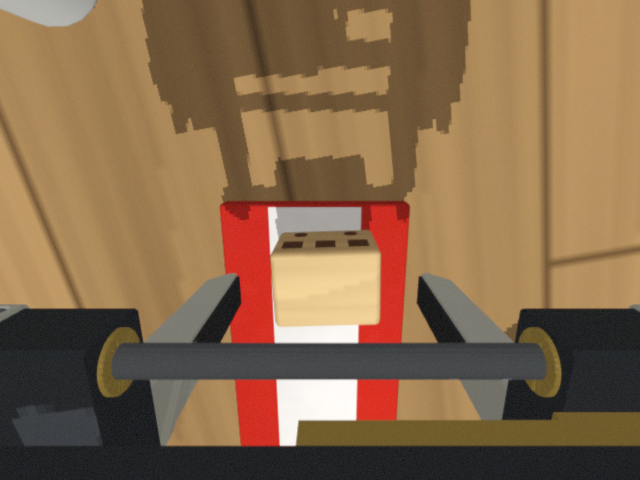

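Request:
step_arm(increments=[[-1, 0, 0, 0, 0], [-1, 0, 0, 0, 0], [-1, 0, 0, 0, 0], [-1, 0, 0, 0, 0], [-1, 0, 0, 0, 0]])

```text
t: 14.08
tcp_pos: [0.6225, 0.3272, 0.0449]
orientation: [[0.178, 0.984, 0.0], [0.984, -0.178, 0.0], [0.0, 0.0, -1.0]]
contact_force: [-0.3, -0.1, -0.9]
width: 0.0644
grip_force: 0.0
```

Request:
step_arm(increments=[[-1, 0, 0, 0, 0], [-1, 0, 0, 0, 0]])

```text
t: 14.25
tcp_pos: [0.6231, 0.3273, 0.0454]
orientation: [[0.178, 0.984, 0.002], [0.984, -0.178, 0.0], [0.001, 0.002, -1.0]]
contact_force: [3.4, -1.3, 3.1]
width: 0.0509
grip_force: 2.7
```

Request:
step_arm(increments=[[-1, 0, 0, 0, 0], [-1, 0, 0, 0, 0]])

```text
t: 14.42
tcp_pos: [0.6246, 0.3272, 0.0462]
orientation: [[0.178, 0.984, 0.005], [0.984, -0.178, 0.001], [0.002, 0.004, -1.0]]
contact_force: [6.3, -1.1, 7.0]
width: 0.0376
grip_force: 8.5
```

```bash
python3 - <<'E'
from h import *
w=grab('wrist'); s=grab('side'); 
x,y=w2px(cams.camera_info('side'),(.62,.325,.05)).astype(int)
print(monitor.read_state()['width'],monitor.read_state()['grip_force'],monitor.read_state()['contact_force'])
cv2.imwrite('pics/c6.png',np.vstack([w[180:360,120:520],cv2.resize(s[y-50:y+40,x-60:x+60],(400,300),interpolation=cv2.INTER_CUBIC)]))
E
```

```text
0.029899250404546666 12.94057173508918 [ 7.95054189 -1.75214219 10.65009192]
```

View pics/c6.png

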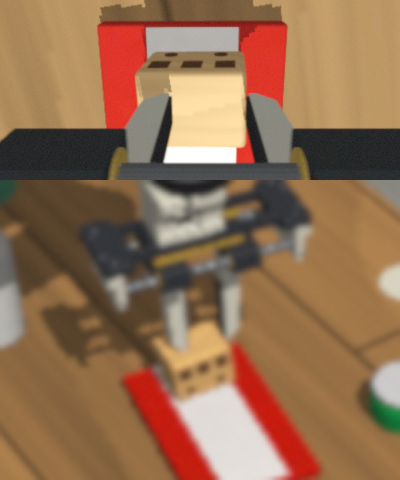

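The fingers visibly sink into the tram with only a few newtons of force, which is odd. Measured in the board frame it sits at x≈+8, y≈+58 mm and square, which is within tolerance. I'll leave it, use slots +5 and −48 for the rest, and see how the next grasp behaves.

Request:
step_arm(increments=[[1, 0, 0, 0, 0], [1, 0, 0, 0, 0], [1, 0, 0, 0, 0], [1, 0, 0, 0, 0], [1, 0, 0, 0, 0]])

```text
t: 14.93
tcp_pos: [0.624, 0.3272, 0.0463]
orientation: [[0.178, 0.984, 0.003], [0.984, -0.178, 0.001], [0.001, 0.003, -1.0]]
contact_force: [4.3, -3.2, 12.3]
width: 0.0586
grip_force: 5.7
```

Request:
step_arm(increments=[[1, 0, 0, 0, 0], [1, 0, 0, 0, 0], [1, 0, 0, 0, 0], [1, 0, 0, 0, 0], [1, 0, 0, 0, 0]])

```text
t: 15.35
tcp_pos: [0.6223, 0.3272, 0.0455]
orientation: [[0.178, 0.984, 0.0], [0.984, -0.178, 0.0], [0.0, -0.0, -1.0]]
contact_force: [-1.3, -1.7, 7.7]
width: 0.091
grip_force: 4.0
```

Request:
step_arm(increments=[[1, 0, 0, -0.025, 0], [1, 0, 0, -0.05, 0], [1, 0, 0, -0.077, 0], [1, 0, 0, -0.077, 0], [1, 0, 0, -0.077, 0]])

```text
t: 15.77
tcp_pos: [0.6228, 0.3278, 0.1231]
orientation: [[0.178, 0.984, 0.002], [0.984, -0.178, 0.001], [0.002, 0.002, -1.0]]
contact_force: [-0.6, -0.4, -0.4]
width: 0.0929
grip_force: 0.0
```

```bash
python3 - <<'E'
from h import *
nxt(410.5,201.8,-3,'t6.png')
i=cams.camera_info('wrist')
for c,r in blobs(i,grab('wrist','w7.png'),(12,60,190),(22,150,255),.058,1500,0): print('w',c.reshape(-1,2).mean(0).round(),r)
E
```

```text
[ 334.5 -309.6   55.7   41.6   34.5]
[410.5 201.7  55.6  42.   -3.4]
[ 422.6 -186.6   56.5   41.5   30.8]
[449.6 -58.7  56.1  41.4 -10.8]
[456.5  56.3  55.   41.3   7.9]
[621.1 324.9  56.7  36.9   2.7]
pick [410.5 201.7  55.6  42.   -3.4]
from [621.8 327.3 121.  -10.3]
[[1, -0.023, -0.027, 0.0, -1.0], [1, -0.046, -0.053, 0.0, -2.0], [1, -0.069, -0.08, 0.0, -2.9], [1, -0.092, -0.106, 0.001, -3.9], [1, -0.115, -0.133, 0.001, -4.9]]
[[1, -0.021, -0.028, 0.0, -1.0], [1, -0.041, -0.057, 0.0, -2.0], [1, -0.041, -0.057, 0.0, -2.0], [1, -0.041, -0.057, 0.0, -2.0]]
--
w [323. 245.] [617.8 327.8  56.2  41.   -8.8]
```

Request:
step_arm(increments=[[1, -0.023, -0.027, 0, -1], [1, -0.046, -0.053, 0, -2], [1, -0.069, -0.08, 0, -2.9], [1, -0.092, -0.106, 0.001, -3.9], [1, -0.115, -0.133, 0.001, -4.9]])

```text
t: 16.28
tcp_pos: [0.4677, 0.2363, 0.1173]
orientation: [[0.093, 0.996, -0.005], [0.996, -0.093, -0.002], [-0.002, -0.005, -1.0]]
contact_force: [0.5, 0.9, 1.1]
width: 0.0932
grip_force: 0.0
```

Request:
step_arm(increments=[[1, -0.021, -0.028, 0, -1], [1, -0.041, -0.057, 0, -2], [1, -0.041, -0.057, 0, -2], [1, -0.041, -0.057, 0, -2]])

```text
t: 16.62
tcp_pos: [0.4074, 0.201, 0.1181]
orientation: [[0.059, 0.998, -0.004], [0.998, -0.059, -0.001], [-0.001, -0.004, -1.0]]
contact_force: [0.3, 0.1, 0.0]
width: 0.0928
grip_force: 0.0
```

Request:
step_arm(increments=[[1, 0, 0, 0.03, 0], [1, 0, 0, 0.06, 0], [1, 0, 0, 0.08, 0], [1, 0, 0, 0.093, 0], [1, 0, 0, 0.093, 0]])

```text
t: 17.03
tcp_pos: [0.408, 0.2015, 0.0233]
orientation: [[0.059, 0.998, -0.007], [0.998, -0.059, -0.002], [-0.003, -0.006, -1.0]]
contact_force: [-0.3, 0.1, -0.9]
width: 0.093
grip_force: 0.0
```

Request:
step_arm(increments=[[-1, 0, 0, 0, 0], [-1, 0, 0, 0, 0], [-1, 0, 0, 0, 0], [-1, 0, 0, 0, 0], [-1, 0, 0, 0, 0]])

```text
t: 17.45
tcp_pos: [0.4112, 0.2025, 0.0284]
orientation: [[0.059, 0.998, 0.002], [0.998, -0.059, 0.001], [0.001, 0.002, -1.0]]
contact_force: [-0.3, -0.3, 0.3]
width: 0.0643
grip_force: 0.0
```

Request:
step_arm(increments=[[-1, 0, 0, 0, 0], [-1, 0, 0, 0, 0], [-1, 0, 0, 0, 0], [-1, 0, 0, 0, 0]])

```text
t: 17.78
tcp_pos: [0.411, 0.2024, 0.0281]
orientation: [[0.059, 0.998, 0.001], [0.998, -0.059, 0.0], [0.001, 0.001, -1.0]]
contact_force: [-0.2, -1.2, 6.6]
width: 0.0566
grip_force: 30.0
```

Request:
step_arm(increments=[[-1, 0, 0, -0.025, 0], [-1, 0, 0, -0.06, 0], [-1, 0, 0, -0.085, 0], [-1, 0, 0, -0.093, 0], [-1, 0, 0, -0.093, 0]])

```text
t: 18.2
tcp_pos: [0.4121, 0.2028, 0.1228]
orientation: [[0.059, 0.998, 0.004], [0.998, -0.059, 0.002], [0.002, 0.004, -1.0]]
contact_force: [-0.1, 0.6, -1.5]
width: 0.0571
grip_force: 30.0
```

Request:
step_arm(increments=[[-1, 0, 0, 0, 0], [-1, 0, 0, 0, 0], [-1, 0, 0, 0, 0], [-1, 0, 0, 0, 0], [-1, 0, 0, 0, 0]])

```text
t: 18.62
tcp_pos: [0.4096, 0.2019, 0.1192]
orientation: [[0.059, 0.998, -0.002], [0.998, -0.059, -0.001], [-0.001, -0.002, -1.0]]
contact_force: [-0.4, -1.1, -0.1]
width: 0.0569
grip_force: 30.0
```

```bash
python3 - <<'E'
from h import *
felt(5,52)
E
```

```text
[-1.1 -1.2 -0.4 -1.1] 0.05686944273211689
LIGHT 604.1963174852455 -194.3578386859246
from [410.3 202.2 120.2  -3.4]
[[-1, -0.032, 0.018, 0.0, 0.4], [-1, -0.064, 0.036, 0.0, 0.8], [-1, -0.096, 0.054, 0.0, 1.3], [-1, -0.128, 0.072, 0.0, 1.7], [-1, -0.16, 0.09, 0.0, 2.1]]
[[-1, -0.031, 0.019, 0.0, 0.4], [-1, -0.063, 0.038, 0.0, 0.8], [-1, -0.094, 0.058, 0.0, 1.3], [-1, -0.125, 0.077, 0.0, 1.7], [-1, -0.157, 0.096, 0.0, 2.1]]
[[-1, -0.031, 0.02, 0.0, 0.4], [-1, -0.061, 0.041, 0.0, 0.8], [-1, -0.061, 0.041, 0.0, 0.8], [-1, -0.061, 0.041, 0.0, 0.8]]
--
```

Tram 2 reads about −1 N, so it is light and goes to the blue board, slot +52.

Request:
step_arm(increments=[[-1, -0.032, 0.018, 0, 0.4], [-1, -0.064, 0.036, 0, 0.8], [-1, -0.096, 0.054, 0, 1.3], [-1, -0.128, 0.072, 0, 1.7], [-1, -0.16, 0.09, 0, 2.1]])

```text
t: 19.23
tcp_pos: [0.4914, 0.0356, 0.1206]
orientation: [[0.095, 0.995, 0.001], [0.995, -0.095, 0.0], [0.0, 0.001, -1.0]]
contact_force: [0.2, -0.0, -1.1]
width: 0.057
grip_force: 30.0
```

Request:
step_arm(increments=[[-1, -0.031, 0.019, 0, 0.4], [-1, -0.063, 0.038, 0, 0.8], [-1, -0.094, 0.058, 0, 1.3], [-1, -0.125, 0.077, 0, 1.7], [-1, -0.157, 0.096, 0, 2.1]])

```text
t: 19.65
tcp_pos: [0.5721, -0.13, 0.1203]
orientation: [[0.132, 0.991, 0.0], [0.991, -0.132, 0.0], [0.0, 0.0, -1.0]]
contact_force: [0.2, -0.6, -0.2]
width: 0.0575
grip_force: 30.0
```

Request:
step_arm(increments=[[-1, -0.031, 0.02, 0, 0.4], [-1, -0.061, 0.041, 0, 0.8], [-1, -0.061, 0.041, 0, 0.8], [-1, -0.061, 0.041, 0, 0.8]])

```text
t: 19.98
tcp_pos: [0.604, -0.1959, 0.1194]
orientation: [[0.148, 0.989, -0.001], [0.989, -0.148, 0.0], [0.0, -0.001, -1.0]]
contact_force: [-0.9, -0.2, -0.8]
width: 0.0569
grip_force: 30.0
```

Request:
step_arm(increments=[[-1, 0, 0, 0.025, 0], [-1, 0, 0, 0.05, 0], [-1, 0, 0, 0.065, 0], [-1, 0, 0, 0.077, 0], [-1, 0, 0, 0.077, 0]])

```text
t: 20.4
tcp_pos: [0.6022, -0.1923, 0.0409]
orientation: [[0.144, 0.99, -0.004], [0.99, -0.144, 0.002], [0.001, -0.004, -1.0]]
contact_force: [0.1, -0.1, -0.5]
width: 0.0574
grip_force: 30.0
```

Request:
step_arm(increments=[[-1, 0, 0, 0, 0], [-1, 0, 0, 0, 0], [-1, 0, 0, 0, 0], [1, 0, 0, 0, 0], [1, 0, 0, 0, 0]])

```text
t: 20.82
tcp_pos: [0.6048, -0.1944, 0.0446]
orientation: [[0.145, 0.989, 0.002], [0.989, -0.145, -0.001], [-0.0, 0.002, -1.0]]
contact_force: [-0.2, -0.2, 0.0]
width: 0.0665
grip_force: 0.0
```

Request:
step_arm(increments=[[1, 0, 0, 0, 0], [1, 0, 0, 0, 0], [1, 0, 0, 0, 0], [1, 0, 0, 0, 0]])

```text
t: 21.15
tcp_pos: [0.6041, -0.1942, 0.0435]
orientation: [[0.146, 0.989, 0.0], [0.989, -0.146, -0.0], [-0.0, 0.0, -1.0]]
contact_force: [-0.5, 0.1, -0.8]
width: 0.0908
grip_force: 0.0
```

Request:
step_arm(increments=[[1, 0, 0, -0.025, 0], [1, 0, 0, -0.05, 0], [1, 0, 0, -0.077, 0], [1, 0, 0, -0.077, 0], [1, 0, 0, -0.077, 0]])

```text
t: 21.57
tcp_pos: [0.6057, -0.1948, 0.1231]
orientation: [[0.145, 0.989, 0.004], [0.989, -0.145, -0.002], [-0.001, 0.005, -1.0]]
contact_force: [0.1, -0.2, -0.0]
width: 0.0933
grip_force: 0.0
```

```bash
python3 - <<'E'
from h import *
nxt(422.6,-186.6,30,'t7.png')
E
```

```text
[ 139.3 -573.    85.8   27.7  -88.8]
[ 143.7 -348.   209.2   29.7  -89.8]
[140.5 118.3 193.6  37.4 -89.9]
[ 180.9 -337.4  158.    20.2  -88.7]
[ 217.2 -369.9  119.5   37.9   89.5]
[212.6 173.4 125.9  32.2 -86.6]
[209.5  50.4 124.2  67.9  88.7]
[ 332.3 -311.6   51.3   42.4   34.5]
[ 356.1 -434.4  207.6   44.2  -88.6]
[449.4 -58.7  57.5  42.  -11.1]
[456.7  56.3  57.9  41.7   8.5]
[619.7 329.8  56.5  43.   -8.3]
[836.3 139.6 113.2  15.1  89.5]
pick [449.4 -58.7  57.5  42.  -11.1]
from [ 604.5 -194.3  121.    -8.4]
[[1, 0.019, -0.029, 0.0, -6.4], [1, 0.037, -0.058, 0.0, -12.8], [1, 0.056, -0.087, 0.0, -19.2], [1, 0.074, -0.115, 0.001, -25.6], [1, 0.093, -0.144, 0.001, -32.0]]
[[1, 0.031, -0.015, 0.0, -6.4], [1, 0.031, -0.015, 0.0, -6.4], [1, 0.031, -0.015, 0.0, -6.4]]
--
```

The picture has brightened and the arm hides that tram. I'll go to its known place (422.6, −186.6, 30.8°) and check with the wrist camera there.

```bash
cat >> h.py <<'E'
def hov():
    i=cams.camera_info('wrist'); p=pose(); im=grab('wrist','hov.png')
    for vl in (175,195,210,225):
        for c,r in blobs(i,im,(12,60,vl),(24,150,255),.044,2000,0):
            if 48<r[2]<64 and 36<r[3]<48:
                d=r[:2]-p[:2]; t=np.radians(p[3]); print(vl,r,'tool shift',(-d[0]*np.sin(t)+d[1]*np.cos(t)).round(1),(d[0]*np.cos(t)+d[1]*np.sin(t)).round(1),'turn',(p[3]-r[4]).round(1))
    print(p.round(1))
E
python3 - <<'E'
from h import *
plan([(422.6,-186.6,120,30.8,1,2)])
E
```

```text
from [ 604.5 -194.3  121.    -8.4]
[[1, -0.003, -0.03, 0.0, -6.5], [1, -0.006, -0.06, 0.0, -13.1], [1, -0.009, -0.091, 0.0, -19.6], [1, -0.013, -0.121, 0.001, -26.1], [1, -0.016, -0.151, 0.001, -32.6]]
[[1, 0.014, -0.027, 0.0, -6.5], [1, 0.014, -0.027, 0.0, -6.5], [1, 0.014, -0.027, 0.0, -6.5]]
--
```

Request:
step_arm(increments=[[1, -0.003, -0.03, 0, -6.5], [1, -0.006, -0.06, 0, -13.1], [1, -0.009, -0.091, 0, -19.6], [1, -0.013, -0.121, 0.001, -26.1], [1, -0.016, -0.151, 0.001, -32.6]])

```text
t: 22.03
tcp_pos: [0.4496, -0.1871, 0.117]
orientation: [[-0.416, 0.909, -0.003], [0.909, 0.416, 0.002], [0.003, -0.002, -1.0]]
contact_force: [-0.8, -0.4, 1.2]
width: 0.093
grip_force: 0.0
```

Request:
step_arm(increments=[[1, 0.014, -0.027, 0, -6.5], [1, 0.014, -0.027, 0, -6.5], [1, 0.014, -0.027, 0, -6.5], [1, 0.014, -0.027, 0, -6.5]])

```text
t: 22.37
tcp_pos: [0.4219, -0.1862, 0.1188]
orientation: [[-0.509, 0.861, -0.0], [0.861, 0.509, 0.0], [0.0, -0.0, -1.0]]
contact_force: [-0.4, 1.0, -0.4]
width: 0.093
grip_force: 0.0
```

```bash
python3 - <<'E'
from h import *
hov()
E
```

```text
195 [ 423.3 -185.5   55.9   42.    30.6] tool shift -0.1 1.5 turn 0.0
210 [ 423.1 -185.5   55.3   40.4   30.6] tool shift 0.0 1.4 turn 0.0
[ 421.9 -186.2  118.8   30.6]
```

Request:
step_arm(increments=[[1, 0, 0, 0.03, 0], [1, 0, 0, 0.06, 0], [1, 0, 0, 0.08, 0], [1, 0, 0, 0.093, 0], [1, 0, 0, 0.093, 0]])

```text
t: 22.83
tcp_pos: [0.4203, -0.1848, 0.0228]
orientation: [[-0.511, 0.86, -0.005], [0.86, 0.511, 0.003], [0.005, -0.003, -1.0]]
contact_force: [-0.6, 0.2, -0.0]
width: 0.093
grip_force: 0.0
```

Request:
step_arm(increments=[[-1, 0, 0, 0, 0], [-1, 0, 0, 0, 0], [-1, 0, 0, 0, 0], [-1, 0, 0, 0, 0], [-1, 0, 0, 0, 0]])

```text
t: 23.25
tcp_pos: [0.4228, -0.1867, 0.0275]
orientation: [[-0.511, 0.86, 0.002], [0.86, 0.511, -0.001], [-0.002, 0.001, -1.0]]
contact_force: [0.9, -1.0, -0.4]
width: 0.0642
grip_force: 0.0
```

Request:
step_arm(increments=[[-1, 0, 0, 0, 0], [-1, 0, 0, 0, 0], [-1, 0, 0, 0, 0], [-1, 0, 0, 0, 0]])

```text
t: 23.58
tcp_pos: [0.4227, -0.1866, 0.0272]
orientation: [[-0.511, 0.86, 0.002], [0.86, 0.511, -0.001], [-0.001, 0.001, -1.0]]
contact_force: [2.0, 0.9, 6.4]
width: 0.0571
grip_force: 30.0
```

Request:
step_arm(increments=[[-1, 0, 0, -0.025, 0], [-1, 0, 0, -0.06, 0], [-1, 0, 0, -0.085, 0], [-1, 0, 0, -0.093, 0], [-1, 0, 0, -0.093, 0]])

```text
t: 24.0
tcp_pos: [0.4231, -0.1871, 0.1212]
orientation: [[-0.511, 0.86, 0.003], [0.86, 0.511, -0.002], [-0.003, 0.002, -1.0]]
contact_force: [1.0, 0.4, -4.6]
width: 0.0573
grip_force: 30.0
```

Request:
step_arm(increments=[[-1, 0, 0, 0, 0], [-1, 0, 0, 0, 0], [-1, 0, 0, 0, 0], [-1, 0, 0, 0, 0], [-1, 0, 0, 0, 0]])

```text
t: 24.42
tcp_pos: [0.4212, -0.1859, 0.1181]
orientation: [[-0.511, 0.86, -0.002], [0.86, 0.511, 0.001], [0.002, -0.001, -1.0]]
contact_force: [-0.7, -0.2, -4.1]
width: 0.0573
grip_force: 30.0
```

```bash
python3 - <<'E'
from h import *
felt(5,0)
E
```

```text
[-3.5 -4.5 -3.6 -4.8] 0.05684609891706164
HEAVY 604.4854237015979 275.3209780398462
from [ 421.9 -186.2  119.2   30.7]
[[-1, 0.022, 0.028, -0.0, 2.9], [-1, 0.043, 0.056, -0.0, 5.8], [-1, 0.065, 0.084, -0.0, 8.8], [-1, 0.087, 0.112, -0.0, 11.7], [-1, 0.108, 0.14, -0.0, 14.6]]
[[-1, 0.028, 0.022, -0.0, 2.9], [-1, 0.056, 0.043, -0.0, 5.8], [-1, 0.084, 0.065, -0.0, 8.8], [-1, 0.112, 0.087, -0.0, 11.7], [-1, 0.14, 0.108, -0.0, 14.6]]
[[-1, 0.033, 0.014, -0.0, 2.9], [-1, 0.065, 0.028, -0.0, 5.8], [-1, 0.098, 0.042, -0.0, 8.8], [-1, 0.13, 0.056, -0.0, 11.7], [-1, 0.13, 0.056, -0.0, 11.7]]
[[-1, 0.0, 0.0, -0.0, -0.0]]
--
```

Tram 3 reads about −4 N, so it is heavy and goes to the red board, slot +5.

Request:
step_arm(increments=[[-1, 0.022, 0.028, 0, 2.9], [-1, 0.043, 0.056, 0, 5.8], [-1, 0.065, 0.084, 0, 8.8], [-1, 0.087, 0.112, 0, 11.7], [-1, 0.108, 0.14, 0, 14.6]])

```text
t: 25.03
tcp_pos: [0.4875, -0.0203, 0.1196]
orientation: [[-0.275, 0.961, 0.001], [0.961, 0.275, -0.0], [-0.0, 0.001, -1.0]]
contact_force: [-0.0, -0.2, -4.0]
width: 0.0573
grip_force: 30.0
```

Request:
step_arm(increments=[[-1, 0.028, 0.022, 0, 2.9], [-1, 0.056, 0.043, 0, 5.8], [-1, 0.084, 0.065, 0, 8.8], [-1, 0.112, 0.087, 0, 11.7], [-1, 0.14, 0.108, 0, 14.6]])

```text
t: 25.45
tcp_pos: [0.5525, 0.1445, 0.1194]
orientation: [[-0.024, 1.0, 0.0], [1.0, 0.024, 0.0], [-0.0, 0.0, -1.0]]
contact_force: [0.6, -0.7, -3.8]
width: 0.0574
grip_force: 30.0
```

Request:
step_arm(increments=[[-1, 0.033, 0.014, 0, 2.9], [-1, 0.065, 0.028, 0, 5.8], [-1, 0.098, 0.042, 0, 8.8], [-1, 0.13, 0.056, 0, 11.7], [-1, 0.13, 0.056, 0, 11.7]])

```text
t: 25.87
tcp_pos: [0.605, 0.2801, 0.1181]
orientation: [[0.176, 0.984, -0.0], [0.984, -0.176, 0.003], [0.002, -0.001, -1.0]]
contact_force: [-0.4, 0.3, -4.6]
width: 0.0574
grip_force: 30.0
```

Request:
step_arm(increments=[[-1, 0, 0, 0, 0], [-1, 0, 0, 0, 0], [-1, 0, 0, 0, 0], [-1, 0, 0, 0, 0]])

```text
t: 26.2
tcp_pos: [0.6044, 0.2729, 0.1197]
orientation: [[0.177, 0.984, 0.0], [0.984, -0.177, -0.0], [-0.0, 0.0, -1.0]]
contact_force: [-0.1, 0.1, -4.0]
width: 0.0572
grip_force: 30.0
```

Request:
step_arm(increments=[[-1, 0, 0, 0.025, 0], [-1, 0, 0, 0.05, 0], [-1, 0, 0, 0.065, 0], [-1, 0, 0, 0.076, 0], [-1, 0, 0, 0.076, 0]])

```text
t: 26.62
tcp_pos: [0.6033, 0.2731, 0.0415]
orientation: [[0.177, 0.984, -0.003], [0.984, -0.177, -0.001], [-0.001, -0.002, -1.0]]
contact_force: [-0.2, 0.7, -4.2]
width: 0.0575
grip_force: 30.0
```

Request:
step_arm(increments=[[-1, 0, 0, 0, 0], [-1, 0, 0, 0, 0], [-1, 0, 0, 0, 0], [1, 0, 0, 0, 0], [1, 0, 0, 0, 0]])

```text
t: 27.03
tcp_pos: [0.6055, 0.2744, 0.045]
orientation: [[0.176, 0.984, 0.002], [0.984, -0.176, 0.001], [0.001, 0.002, -1.0]]
contact_force: [0.0, -0.9, -1.1]
width: 0.0666
grip_force: 0.0
```

Request:
step_arm(increments=[[1, 0, 0, 0, 0], [1, 0, 0, 0, 0], [1, 0, 0, 0, 0], [1, 0, 0, 0, 0]])

```text
t: 27.37
tcp_pos: [0.6047, 0.2741, 0.0437]
orientation: [[0.176, 0.984, 0.0], [0.984, -0.176, 0.0], [0.0, 0.0, -1.0]]
contact_force: [0.9, -0.2, -0.6]
width: 0.0911
grip_force: 0.0
```

Request:
step_arm(increments=[[1, 0, 0, -0.025, 0], [1, 0, 0, -0.05, 0], [1, 0, 0, -0.077, 0], [1, 0, 0, -0.077, 0], [1, 0, 0, -0.077, 0]])

```text
t: 27.78
tcp_pos: [0.6062, 0.2747, 0.1233]
orientation: [[0.176, 0.984, 0.005], [0.984, -0.177, 0.002], [0.002, 0.004, -1.0]]
contact_force: [-0.3, 0.1, -1.1]
width: 0.0928
grip_force: 0.0
```

```bash
python3 - <<'E'
from h import *
nxt(456,56,5,'t8.png')
E
```

```text
[ 334.7 -309.9   55.6   42.4   34.5]
[449.6 -58.7  56.1  41.4 -10.8]
[456.3  56.3  55.3  41.3   7.9]
[ 650.8 -218.3   56.9   41.7   -9.2]
pick [456.3  56.3  55.3  41.3   7.9]
from [604.9 274.2 121.1 -10.2]
[[1, -0.034, -0.015, 0.0, -2.6], [1, -0.069, -0.031, 0.0, -5.2], [1, -0.103, -0.046, 0.0, -7.7], [1, -0.138, -0.062, 0.001, -10.3], [1, -0.172, -0.077, 0.001, -12.9]]
[[1, -0.03, -0.023, 0.0, -2.6], [1, -0.06, -0.045, 0.0, -5.2], [1, -0.06, -0.045, 0.0, -5.2], [1, -0.06, -0.045, 0.0, -5.2]]
--
```

The light tram on blue was knocked to about (651, −218), so I'll mend that later. Next is the tram at (456, 56).

Request:
step_arm(increments=[[1, -0.034, -0.015, 0, -2.6], [1, -0.069, -0.031, 0, -5.2], [1, -0.103, -0.046, 0, -7.7], [1, -0.138, -0.062, 0.001, -10.3], [1, -0.172, -0.077, 0.001, -12.9]])

```text
t: 28.25
tcp_pos: [0.4955, 0.1169, 0.1169]
orientation: [[-0.05, 0.999, -0.004], [0.999, 0.05, -0.001], [-0.0, -0.004, -1.0]]
contact_force: [0.4, 0.0, 0.3]
width: 0.0934
grip_force: 0.0
```

Request:
step_arm(increments=[[1, -0.03, -0.023, 0, -2.6], [1, -0.06, -0.045, 0, -5.2], [1, -0.06, -0.045, 0, -5.2], [1, -0.06, -0.045, 0, -5.2]])

```text
t: 28.58
tcp_pos: [0.4544, 0.055, 0.1178]
orientation: [[-0.135, 0.991, -0.002], [0.991, 0.135, -0.0], [0.0, -0.002, -1.0]]
contact_force: [-0.6, -0.0, 0.2]
width: 0.0932
grip_force: 0.0
```

Request:
step_arm(increments=[[1, 0, 0, 0.03, 0], [1, 0, 0, 0.06, 0], [1, 0, 0, 0.08, 0], [1, 0, 0, 0.093, 0], [1, 0, 0, 0.093, 0]])

```text
t: 29.0
tcp_pos: [0.4531, 0.0571, 0.0222]
orientation: [[-0.138, 0.99, -0.007], [0.99, 0.138, 0.0], [0.001, -0.007, -1.0]]
contact_force: [-1.0, 0.6, 0.1]
width: 0.0929
grip_force: 0.0
```

Request:
step_arm(increments=[[-1, 0, 0, 0, 0], [-1, 0, 0, 0, 0], [-1, 0, 0, 0, 0], [-1, 0, 0, 0, 0], [-1, 0, 0, 0, 0]])

```text
t: 29.42
tcp_pos: [0.4571, 0.0563, 0.0275]
orientation: [[-0.138, 0.99, 0.002], [0.99, 0.138, 0.0], [-0.0, 0.002, -1.0]]
contact_force: [0.1, -0.5, -0.3]
width: 0.0642
grip_force: 0.0
```

Request:
step_arm(increments=[[-1, 0, 0, 0, 0], [-1, 0, 0, 0, 0], [-1, 0, 0, 0, 0], [-1, 0, 0, 0, 0]])

```text
t: 29.75
tcp_pos: [0.4569, 0.0563, 0.0271]
orientation: [[-0.138, 0.99, 0.001], [0.99, 0.138, 0.0], [-0.0, 0.001, -1.0]]
contact_force: [-0.1, 0.7, 5.2]
width: 0.057
grip_force: 30.0
```

Request:
step_arm(increments=[[-1, 0, 0, -0.025, 0], [-1, 0, 0, -0.06, 0], [-1, 0, 0, -0.085, 0], [-1, 0, 0, -0.093, 0], [-1, 0, 0, -0.093, 0]])

```text
t: 30.17
tcp_pos: [0.4577, 0.0562, 0.1212]
orientation: [[-0.138, 0.99, 0.004], [0.99, 0.138, 0.0], [-0.001, 0.004, -1.0]]
contact_force: [0.3, -0.7, -4.7]
width: 0.0574
grip_force: 30.0
```

Request:
step_arm(increments=[[-1, 0, 0, 0, 0], [-1, 0, 0, 0, 0], [-1, 0, 0, 0, 0], [-1, 0, 0, 0, 0], [-1, 0, 0, 0, 0]])

```text
t: 30.58
tcp_pos: [0.4554, 0.0562, 0.1182]
orientation: [[-0.138, 0.99, -0.002], [0.99, 0.138, -0.0], [0.0, -0.002, -1.0]]
contact_force: [0.3, 0.2, -3.6]
width: 0.0572
grip_force: 30.0
```

```bash
python3 - <<'E'
from h import *
felt(-48,-52)
E
```

```text
[-3.4 -3.7 -3.6 -5.1] 0.05714885568902155
HEAVY 595.09993246466 223.15861081747636
from [456.1  56.2 119.2   7.9]
[[-1, 0.024, 0.027, -0.0, 3.0], [-1, 0.049, 0.054, -0.0, 6.0], [-1, 0.073, 0.08, -0.0, 9.1], [-1, 0.097, 0.107, -0.001, 12.1], [-1, 0.122, 0.134, -0.001, 15.1]]
[[-1, 0.03, 0.02, -0.0, 3.0], [-1, 0.03, 0.02, -0.0, 3.0], [-1, 0.03, 0.02, -0.0, 3.0]]
--
```

Tram 4 is heavy and goes to the red board, slot −48. The remaining two should be light.

Request:
step_arm(increments=[[-1, 0.024, 0.027, 0, 3], [-1, 0.049, 0.054, 0, 6], [-1, 0.073, 0.08, 0, 9.1], [-1, 0.097, 0.107, 0, 12.1], [-1, 0.122, 0.134, 0, 15.1]])

```text
t: 31.2
tcp_pos: [0.5731, 0.1969, 0.1192]
orientation: [[0.128, 0.992, 0.0], [0.992, -0.128, -0.0], [-0.0, 0.0, -1.0]]
contact_force: [0.2, -0.7, -3.9]
width: 0.0573
grip_force: 30.0
```

Request:
step_arm(increments=[[-1, 0.03, 0.02, 0, 3], [-1, 0.03, 0.02, 0, 3], [-1, 0.03, 0.02, 0, 3], [-1, 0.03, 0.02, 0, 3], [-1, 0.03, 0.02, 0, 3]])

```text
t: 31.62
tcp_pos: [0.5953, 0.2221, 0.1195]
orientation: [[0.177, 0.984, -0.0], [0.984, -0.177, -0.0], [-0.0, -0.0, -1.0]]
contact_force: [-0.9, 0.0, -3.0]
width: 0.0573
grip_force: 30.0
```

Request:
step_arm(increments=[[-1, 0, 0, 0.025, 0], [-1, 0, 0, 0.05, 0], [-1, 0, 0, 0.065, 0], [-1, 0, 0, 0.077, 0], [-1, 0, 0, 0.077, 0]])

```text
t: 32.03
tcp_pos: [0.5943, 0.2215, 0.0408]
orientation: [[0.177, 0.984, -0.002], [0.984, -0.177, -0.001], [-0.001, -0.002, -1.0]]
contact_force: [-0.7, -0.1, -3.9]
width: 0.0575
grip_force: 30.0
```

Request:
step_arm(increments=[[-1, 0, 0, 0, 0], [-1, 0, 0, 0, 0], [-1, 0, 0, 0, 0], [1, 0, 0, 0, 0], [1, 0, 0, 0, 0]])

```text
t: 32.45
tcp_pos: [0.5968, 0.2232, 0.044]
orientation: [[0.176, 0.984, 0.002], [0.984, -0.176, 0.001], [0.001, 0.002, -1.0]]
contact_force: [-0.7, -0.1, 0.6]
width: 0.0659
grip_force: 0.0
```

Request:
step_arm(increments=[[1, 0, 0, 0, 0], [1, 0, 0, 0, 0], [1, 0, 0, 0, 0], [1, 0, 0, 0, 0]])

```text
t: 32.78
tcp_pos: [0.5958, 0.2229, 0.0426]
orientation: [[0.176, 0.984, 0.0], [0.984, -0.176, 0.0], [0.0, 0.0, -1.0]]
contact_force: [-0.3, -0.8, 0.1]
width: 0.0911
grip_force: 0.0
```

Request:
step_arm(increments=[[1, 0, 0, -0.025, 0], [1, 0, 0, -0.05, 0], [1, 0, 0, -0.077, 0], [1, 0, 0, -0.077, 0], [1, 0, 0, -0.077, 0]])

```text
t: 33.2
tcp_pos: [0.5974, 0.2234, 0.1221]
orientation: [[0.176, 0.984, 0.005], [0.984, -0.176, 0.001], [0.002, 0.004, -1.0]]
contact_force: [0.7, 0.3, -0.7]
width: 0.0931
grip_force: 0.0
```

```bash
python3 - <<'E'
from h import *
nxt(450,-59,-10,'t9.png')
E
```

```text
[ 334.7 -309.9   55.6   42.4   34.5]
[449.7 -58.7  56.2  41.6 -10.2]
[ 650.8 -218.2   56.9   41.7   -9.5]
pick [449.7 -58.7  56.2  41.6 -10.2]
from [596.1 223.  120.  -10.2]
[[1, -0.034, -0.01, 0.0, 0.0], [1, -0.067, -0.021, 0.0, 0.0], [1, -0.101, -0.031, 0.0, 0.0], [1, -0.135, -0.042, 0.0, 0.0], [1, -0.168, -0.052, 0.0, 0.0]]
[[1, -0.034, -0.01, 0.0, 0.0], [1, -0.067, -0.021, 0.0, 0.0], [1, -0.101, -0.031, 0.0, 0.0], [1, -0.135, -0.042, 0.0, 0.0], [1, -0.135, -0.042, 0.0, 0.0]]
[[1, 0.0, 0.0, -0.0, -0.0]]
--
```

Request:
step_arm(increments=[[1, -0.034, -0.01, 0, 0], [1, -0.067, -0.021, 0, 0], [1, -0.101, -0.031, 0, 0], [1, -0.135, -0.042, 0, 0], [1, -0.168, -0.052, 0, 0]])

```text
t: 33.67
tcp_pos: [0.5124, 0.0654, 0.1172]
orientation: [[0.176, 0.984, -0.003], [0.984, -0.176, -0.0], [-0.001, -0.003, -1.0]]
contact_force: [0.1, 0.3, 0.4]
width: 0.0926
grip_force: 0.0
```

Request:
step_arm(increments=[[1, -0.034, -0.01, 0, 0], [1, -0.067, -0.021, 0, 0], [1, -0.101, -0.031, 0, 0], [1, -0.135, -0.042, 0, 0], [1, -0.135, -0.042, 0, 0]])

```text
t: 34.08
tcp_pos: [0.4461, -0.0629, 0.1175]
orientation: [[0.18, 0.984, -0.004], [0.984, -0.18, -0.001], [-0.002, -0.004, -1.0]]
contact_force: [-0.9, 0.6, -0.4]
width: 0.093
grip_force: 0.0
```

Request:
step_arm(increments=[[1, 0, 0, 0, 0], [1, 0, 0, 0.03, 0], [1, 0, 0, 0.06, 0], [1, 0, 0, 0.08, 0], [1, 0, 0, 0.093, 0]])

```text
t: 34.5
tcp_pos: [0.4476, -0.057, 0.0228]
orientation: [[0.175, 0.984, -0.005], [0.985, -0.175, 0.002], [0.001, -0.005, -1.0]]
contact_force: [-0.4, 0.2, 0.5]
width: 0.0928
grip_force: 0.0
```

Request:
step_arm(increments=[[1, 0, 0, 0, 0], [-1, 0, 0, 0, 0], [-1, 0, 0, 0, 0], [-1, 0, 0, 0, 0], [-1, 0, 0, 0, 0]])

```text
t: 34.92
tcp_pos: [0.4508, -0.0588, 0.0277]
orientation: [[0.176, 0.984, 0.002], [0.984, -0.176, -0.0], [-0.0, 0.002, -1.0]]
contact_force: [0.0, 0.0, 0.2]
width: 0.071
grip_force: 0.0
```

Request:
step_arm(increments=[[-1, 0, 0, 0, 0], [-1, 0, 0, 0, 0], [-1, 0, 0, 0, 0], [-1, 0, 0, 0, 0], [-1, 0, 0, 0, 0]])

```text
t: 35.33
tcp_pos: [0.4502, -0.0589, 0.0271]
orientation: [[0.177, 0.984, 0.001], [0.984, -0.177, -0.0], [-0.0, 0.001, -1.0]]
contact_force: [-0.2, 1.4, 5.8]
width: 0.0574
grip_force: 30.0
```

Request:
step_arm(increments=[[-1, 0, 0, -0.025, 0], [-1, 0, 0, -0.06, 0], [-1, 0, 0, -0.085, 0], [-1, 0, 0, -0.093, 0], [-1, 0, 0, -0.093, 0]])

```text
t: 35.75
tcp_pos: [0.4515, -0.0593, 0.1218]
orientation: [[0.177, 0.984, 0.005], [0.984, -0.177, -0.001], [-0.0, 0.005, -1.0]]
contact_force: [-0.2, -0.2, -1.7]
width: 0.0573
grip_force: 30.0
```

Request:
step_arm(increments=[[-1, 0, 0, 0, 0], [-1, 0, 0, 0, 0], [-1, 0, 0, 0, 0], [-1, 0, 0, 0, 0], [-1, 0, 0, 0, 0]])

```text
t: 36.17
tcp_pos: [0.4489, -0.0586, 0.1182]
orientation: [[0.176, 0.984, -0.002], [0.984, -0.176, 0.001], [0.0, -0.002, -1.0]]
contact_force: [0.5, 0.1, -0.8]
width: 0.0574
grip_force: 30.0
```

```bash
python3 - <<'E'
from h import *
felt(-48,-52)
E
```

```text
[-0.8 -0.6 -1.2 -1. ] 0.057213006650159486
LIGHT 589.0036825147546 -297.2421613140754
from [449.5 -58.8 119.2 -10.2]
[[-1, -0.026, 0.022, -0.0, -0.2], [-1, -0.053, 0.045, -0.0, -0.4], [-1, -0.079, 0.067, -0.0, -0.7], [-1, -0.105, 0.09, -0.0, -0.9], [-1, -0.131, 0.112, -0.001, -1.1]]
[[-1, -0.027, 0.022, -0.0, -0.2], [-1, -0.053, 0.044, -0.0, -0.4], [-1, -0.08, 0.066, -0.0, -0.7], [-1, -0.08, 0.066, -0.0, -0.7], [-1, -0.08, 0.066, -0.0, -0.7]]
--
```

Tram 5 is light and goes to the blue board, slot −52.

Request:
step_arm(increments=[[-1, -0.026, 0.022, 0, -0.2], [-1, -0.053, 0.045, 0, -0.4], [-1, -0.079, 0.067, 0, -0.7], [-1, -0.105, 0.09, 0, -0.9], [-1, -0.131, 0.112, 0, -1.1]])

```text
t: 36.78
tcp_pos: [0.5376, -0.2091, 0.1193]
orientation: [[0.157, 0.988, 0.0], [0.988, -0.157, -0.0], [-0.0, 0.0, -1.0]]
contact_force: [0.4, 0.3, -0.6]
width: 0.0572
grip_force: 30.0
```

Request:
step_arm(increments=[[-1, -0.027, 0.022, 0, -0.2], [-1, -0.053, 0.044, 0, -0.4], [-1, -0.08, 0.066, 0, -0.7], [-1, -0.08, 0.066, 0, -0.7], [-1, -0.08, 0.066, 0, -0.7]])

```text
t: 37.2
tcp_pos: [0.5892, -0.2983, 0.1178]
orientation: [[0.147, 0.989, -0.002], [0.989, -0.147, 0.001], [0.001, -0.002, -1.0]]
contact_force: [0.6, 0.8, -1.1]
width: 0.057
grip_force: 30.0
```

Request:
step_arm(increments=[[-1, 0, 0, 0, 0], [-1, 0, 0, 0.025, 0], [-1, 0, 0, 0.05, 0], [-1, 0, 0, 0.065, 0], [-1, 0, 0, 0.077, 0]])

```text
t: 37.62
tcp_pos: [0.5881, -0.2952, 0.0408]
orientation: [[0.145, 0.99, -0.002], [0.99, -0.145, 0.001], [0.001, -0.002, -1.0]]
contact_force: [-7.6, 1.9, 26.0]
width: 0.0571
grip_force: 29.9
```

Request:
step_arm(increments=[[-1, 0, 0, 0, 0], [-1, 0, 0, 0, 0], [-1, 0, 0, 0, 0], [1, 0, 0, 0, 0], [1, 0, 0, 0, 0]])

```text
t: 38.03
tcp_pos: [0.5903, -0.2974, 0.0439]
orientation: [[0.145, 0.989, 0.002], [0.989, -0.145, -0.001], [-0.001, 0.002, -1.0]]
contact_force: [-0.0, -0.1, 0.5]
width: 0.0668
grip_force: 0.0
```

Request:
step_arm(increments=[[1, 0, 0, 0, 0], [1, 0, 0, 0, 0], [1, 0, 0, 0, 0], [1, 0, 0, 0, 0]])

```text
t: 38.37
tcp_pos: [0.5894, -0.297, 0.0426]
orientation: [[0.146, 0.989, 0.0], [0.989, -0.146, -0.0], [-0.0, 0.0, -1.0]]
contact_force: [0.6, 0.1, 0.3]
width: 0.0908
grip_force: 0.0
```

Request:
step_arm(increments=[[1, 0, 0, -0.025, 0], [1, 0, 0, -0.05, 0], [1, 0, 0, -0.077, 0], [1, 0, 0, -0.077, 0], [1, 0, 0, -0.077, 0]])

```text
t: 38.78
tcp_pos: [0.5909, -0.2979, 0.1222]
orientation: [[0.146, 0.989, 0.004], [0.989, -0.146, -0.003], [-0.002, 0.004, -1.0]]
contact_force: [0.6, 0.7, -1.3]
width: 0.093
grip_force: 0.0
```

```bash
python3 - <<'E'
from h import *
plan([(334.7,-309.9,120,34.5,1,2)])
E
```

```text
from [ 590.9 -297.9  122.2   -8.4]
[[1, -0.007, -0.036, 0.0, -6.1], [1, -0.014, -0.072, 0.001, -12.2], [1, -0.021, -0.108, 0.001, -18.4], [1, -0.028, -0.144, 0.001, -24.5], [1, -0.035, -0.18, 0.002, -30.6]]
[[1, 0.012, -0.035, 0.0, -6.1], [1, 0.025, -0.069, 0.001, -12.2], [1, 0.025, -0.069, 0.001, -12.2], [1, 0.025, -0.069, 0.001, -12.2]]
--
```

Request:
step_arm(increments=[[1, -0.007, -0.036, 0, -6.1], [1, -0.014, -0.072, 0, -12.2], [1, -0.021, -0.108, 0, -18.4], [1, -0.028, -0.144, 0, -24.5], [1, -0.035, -0.18, 0, -30.6]])

```text
t: 39.2
tcp_pos: [0.4037, -0.3043, 0.1174]
orientation: [[-0.384, 0.923, -0.002], [0.923, 0.384, 0.002], [0.003, -0.001, -1.0]]
contact_force: [-1.1, -0.3, 1.8]
width: 0.0932
grip_force: 0.0
```

Request:
step_arm(increments=[[1, 0.012, -0.035, 0, -6.1], [1, 0.025, -0.069, 0, -12.2], [1, 0.025, -0.069, 0, -12.2], [1, 0.025, -0.069, 0, -12.2], [1, 0.025, -0.069, 0, -12.2]])

```text
t: 39.62
tcp_pos: [0.3328, -0.3082, 0.1188]
orientation: [[-0.563, 0.826, -0.0], [0.826, 0.563, 0.001], [0.0, 0.0, -1.0]]
contact_force: [-0.1, -0.5, 0.3]
width: 0.0931
grip_force: 0.0
```

Request:
step_arm(increments=[[1, 0, 0, 0.03, 0], [1, 0, 0, 0.06, 0], [1, 0, 0, 0.08, 0], [1, 0, 0, 0.092, 0], [1, 0, 0, 0.092, 0]])

```text
t: 40.03
tcp_pos: [0.332, -0.3059, 0.0238]
orientation: [[-0.566, 0.825, -0.004], [0.825, 0.566, 0.005], [0.006, -0.0, -1.0]]
contact_force: [-0.2, -0.5, -0.1]
width: 0.093
grip_force: 0.0
```

Request:
step_arm(increments=[[1, 0, 0, 0, 0], [-1, 0, 0, 0, 0], [-1, 0, 0, 0, 0], [-1, 0, 0, 0, 0], [-1, 0, 0, 0, 0]])

```text
t: 40.45
tcp_pos: [0.3335, -0.3089, 0.0284]
orientation: [[-0.565, 0.825, 0.001], [0.825, 0.565, -0.001], [-0.002, 0.0, -1.0]]
contact_force: [0.1, 0.5, 0.4]
width: 0.071
grip_force: 0.0
```

Request:
step_arm(increments=[[-1, 0, 0, 0, 0], [-1, 0, 0, 0, 0], [-1, 0, 0, 0, 0], [-1, 0, 0, 0, 0], [-1, 0, 0, 0, 0]])

```text
t: 40.87
tcp_pos: [0.3331, -0.3086, 0.0279]
orientation: [[-0.565, 0.825, 0.001], [0.825, 0.565, -0.0], [-0.001, 0.0, -1.0]]
contact_force: [0.2, 1.0, 4.3]
width: 0.0572
grip_force: 30.0
```

Request:
step_arm(increments=[[-1, 0, 0, -0.025, 0], [-1, 0, 0, -0.06, 0], [-1, 0, 0, -0.085, 0], [-1, 0, 0, -0.093, 0], [-1, 0, 0, -0.093, 0]])

```text
t: 41.28
tcp_pos: [0.334, -0.3098, 0.1228]
orientation: [[-0.565, 0.825, 0.003], [0.825, 0.565, -0.004], [-0.005, 0.0, -1.0]]
contact_force: [-0.0, -0.7, -0.3]
width: 0.0572
grip_force: 30.0
```

Request:
step_arm(increments=[[-1, 0, 0, 0, 0], [-1, 0, 0, 0, 0], [-1, 0, 0, 0, 0], [-1, 0, 0, 0, 0], [-1, 0, 0, 0, 0]])

```text
t: 41.7
tcp_pos: [0.3323, -0.3077, 0.1192]
orientation: [[-0.565, 0.825, -0.001], [0.825, 0.565, 0.002], [0.002, -0.0, -1.0]]
contact_force: [-0.0, 0.1, -0.4]
width: 0.0573
grip_force: 30.0
```

```bash
python3 - <<'E'
from h import *
i=cams.camera_info('top')
for c,r in blobs(i,grab('top','t10.png'),(12,60,175),(22,150,255),.058,150,0): print(r)
felt(-48,0)
E
```

```text
[ 146.7 -602.4  137.5   44.9  -88.8]
[ 173.  -372.3  188.5   82.4  -88.8]
[ 202.3 -626.8   87.1   45.3  -88.7]
[ 184.8 -170.   114.9   94.5    1. ]
[188.5  66.8 360.2 127.  -89.8]
[294.3  -2.9  92.7  19.2  88.5]
[ 346.8 -598.2  143.7   87.5   88.8]
[343.1 703.3 217.   91.2 -88.6]
[ 413.3 -595.7  183.2   35.5  -89.8]
[ 418.7 -183.8  145.4   25.8  -88.6]
[423.1 449.1 248.5  16.2 -89.8]
[ 589.8 -296.4   56.    41.6   -8. ]
[596.2 224.4  55.8  43.   -8.9]
[605.3 275.5  56.2  43.1  -9.7]
[617.  325.6  55.9  43.5  -8.3]
[ 648.1 -215.5   57.8   41.9  -10.5]
[ 753.3 -270.2   85.6   13.6  -88.3]
[766.4 -73.3 122.2  13.6 -88.3]
[781.7 500.1 131.4  24.3 -88.3]
[ 801.9 -156.8  218.6   40.6  -84.6]
[ 856.  -636.8  105.8   22.1  -88.2]
[816.7 654.3 153.1  19.   89.8]
[852.5 652.8 266.1  17.2 -89.7]
[847.4 178.3 193.6  77.4  89.3]
[853.3 301.7  71.4  39.4  -4.8]
[858.3 400.3  83.1  57.5 -88.2]
[ 878.8 -168.   225.6   57.9  -88.2]
[-0.7 -0.6 -1.1 -0.4] 0.057187708445756776
LIGHT 596.6 -245.8
from [ 332.8 -308.3  120.3   34.4]
[[-1, -0.012, 0.032, 0.0, 5.4], [-1, -0.024, 0.063, 0.0, 10.7], [-1, -0.037, 0.095, 0.0, 16.1], [-1, -0.049, 0.126, 0.0, 21.4], [-1, -0.061, 0.158, 0.0, 26.8]]
[[-1, 0.003, 0.034, 0.0, 5.4], [-1, 0.007, 0.067, 0.0, 10.7], [-1, 0.01, 0.101, 0.0, 16.1], [-1, 0.01, 0.101, 0.0, 16.1], [-1, 0.01, 0.101, 0.0, 16.1]]
--
```

Tram 6 is light, but the knocked tram blocks its slot. I'll put this one back down, mend the knocked one first, then return.

Request:
step_arm(increments=[[-1, 0, 0, 0.03, 0], [-1, 0, 0, 0.06, 0], [-1, 0, 0, 0.08, 0], [-1, 0, 0, 0.092, 0], [-1, 0, 0, 0.092, 0]])

```text
t: 42.37
tcp_pos: [0.332, -0.3074, 0.0263]
orientation: [[-0.565, 0.825, -0.002], [0.825, 0.565, 0.002], [0.003, -0.0, -1.0]]
contact_force: [-0.2, 0.3, -1.5]
width: 0.0575
grip_force: 30.0
```

Request:
step_arm(increments=[[-1, 0, 0, 0, 0], [1, 0, 0, 0, 0], [1, 0, 0, 0, 0], [1, 0, 0, 0, 0], [1, 0, 0, 0, 0]])

```text
t: 42.78
tcp_pos: [0.3332, -0.3087, 0.0291]
orientation: [[-0.565, 0.825, 0.001], [0.825, 0.565, -0.001], [-0.001, 0.0, -1.0]]
contact_force: [0.1, -0.5, -0.4]
width: 0.0798
grip_force: 0.0
```

Request:
step_arm(increments=[[1, 0, 0, 0, 0], [1, 0, 0, -0.03, 0], [1, 0, 0, -0.06, 0], [1, 0, 0, -0.092, 0], [1, 0, 0, -0.092, 0]])

```text
t: 43.2
tcp_pos: [0.3356, -0.3115, 0.1275]
orientation: [[-0.565, 0.825, 0.007], [0.825, 0.566, -0.008], [-0.01, 0.001, -1.0]]
contact_force: [0.8, -1.1, 0.4]
width: 0.0932
grip_force: 0.0
```

Request:
step_arm(increments=[[1, 0, 0, 0, 0], [1, 0, 0, 0, 0], [1, 0, 0, 0, 0]])

```text
t: 43.45
tcp_pos: [0.3322, -0.3076, 0.1191]
orientation: [[-0.565, 0.825, -0.001], [0.825, 0.565, 0.002], [0.002, -0.0, -1.0]]
contact_force: [0.0, -0.7, -1.3]
width: 0.0931
grip_force: 0.0
```

```bash
python3 - <<'E'
from h import *
plan([(648.1,-215.5,120,-10,1,3)])
x,y=slot(BLUE,52); plan([(x,y,120,-8.4,-1,3)],(648.1,-215.5,120,-10))
plan([(333,-308.5,120,34.4,1,3)],(x,y,120,-8.4))
E
```

```text
from [ 332.2 -307.6  119.1   34.4]
[[1, -0.011, 0.035, -0.0, 4.9], [1, -0.023, 0.069, -0.0, 9.9], [1, -0.034, 0.104, -0.0, 14.8], [1, -0.046, 0.139, -0.0, 19.7], [1, -0.057, 0.174, -0.0, 24.7]]
[[1, 0.004, 0.036, -0.0, 4.9], [1, 0.008, 0.073, -0.0, 9.9], [1, 0.012, 0.109, -0.0, 14.8], [1, 0.017, 0.145, -0.0, 19.7], [1, 0.017, 0.145, -0.0, 19.7]]
[[1, 0.0, 0.0, -0.0, -0.0], [1, 0.0, 0.0, -0.0, -0.0]]
--
from [ 648.1 -215.5  120.   -10. ]
[[-1, 0.007, -0.023, -0.0, -0.8], [-1, 0.013, -0.047, -0.0, -1.6], [-1, 0.013, -0.047, -0.0, -1.6], [-1, 0.013, -0.047, -0.0, -1.6], [-1, 0.013, -0.047, -0.0, -1.6]]
--
from [ 604.2 -194.4  120.    -8.4]
[[1, -0.019, -0.031, -0.0, -5.4], [1, -0.038, -0.063, -0.0, -10.7], [1, -0.057, -0.094, -0.0, -16.0], [1, -0.076, -0.126, -0.0, -21.4], [1, -0.095, -0.157, -0.0, -26.8]]
[[1, -0.003, -0.037, -0.0, -5.3], [1, -0.006, -0.073, -0.0, -10.7], [1, -0.009, -0.11, -0.0, -16.0], [1, -0.009, -0.11, -0.0, -16.0], [1, -0.009, -0.11, -0.0, -16.0]]
[[1, 0.0, 0.0, -0.0, -0.0]]
--
```

Request:
step_arm(increments=[[1, -0.011, 0.035, 0, 4.9], [1, -0.023, 0.069, 0, 9.9], [1, -0.034, 0.104, 0, 14.8], [1, -0.046, 0.139, 0, 19.7], [1, -0.057, 0.174, 0, 24.7]])

```text
t: 43.87
tcp_pos: [0.5092, -0.2557, 0.1184]
orientation: [[-0.165, 0.986, -0.002], [0.986, 0.165, 0.001], [0.002, -0.002, -1.0]]
contact_force: [0.9, -1.1, 0.5]
width: 0.0933
grip_force: 0.0
```

Request:
step_arm(increments=[[1, 0.004, 0.036, 0, 4.9], [1, 0.008, 0.073, 0, 9.9], [1, 0.012, 0.109, 0, 14.8], [1, 0.017, 0.145, 0, 19.7], [1, 0.017, 0.145, 0, 19.7]])

```text
t: 44.28
tcp_pos: [0.6517, -0.2119, 0.1158]
orientation: [[0.176, 0.984, -0.003], [0.984, -0.176, 0.003], [0.003, -0.004, -1.0]]
contact_force: [1.0, 0.2, -0.6]
width: 0.0929
grip_force: 0.0
```

Request:
step_arm(increments=[[1, 0, 0, 0, 0], [1, 0, 0, 0, 0], [1, 0, 0, 0, 0]])

```text
t: 44.53
tcp_pos: [0.6473, -0.216, 0.1196]
orientation: [[0.173, 0.985, -0.002], [0.985, -0.173, 0.0], [0.0, -0.002, -1.0]]
contact_force: [0.3, -0.2, 0.2]
width: 0.093
grip_force: 0.0
```

```bash
sed -i 's/def hov():/def hov(z=.044):/; s/(24,150,255),.044,2000/(24,150,255),z,1500/' h.py; python3 - <<'E'
from h import *
hov(.058)
E
```

```text
195 [ 647.8 -214.7   56.2   40.8   -9.9] tool shift 1.4 0.2 turn -0.1
210 [ 648.  -214.7   54.7   39.3   -9.9] tool shift 1.4 0.4 turn -0.1
[ 647.3 -216.   119.6  -10. ]
```

Request:
step_arm(increments=[[1, 0, 0, 0.025, 0], [1, 0, 0, 0.05, 0], [1, 0, 0, 0.065, 0], [1, 0, 0, 0.077, 0], [1, 0, 0, 0.077, 0]])

```text
t: 45.0
tcp_pos: [0.6461, -0.2152, 0.0402]
orientation: [[0.174, 0.985, -0.005], [0.985, -0.174, 0.002], [0.001, -0.005, -1.0]]
contact_force: [-0.7, 0.3, 0.0]
width: 0.093
grip_force: 0.0
```

Request:
step_arm(increments=[[1, 0, 0, 0, 0], [-1, 0, 0, 0, 0], [-1, 0, 0, 0, 0], [-1, 0, 0, 0, 0], [-1, 0, 0, 0, 0]])

```text
t: 45.42
tcp_pos: [0.6494, -0.2159, 0.0447]
orientation: [[0.173, 0.985, 0.002], [0.985, -0.173, -0.001], [-0.0, 0.002, -1.0]]
contact_force: [-0.5, 0.2, 0.6]
width: 0.071
grip_force: 0.0
```

Request:
step_arm(increments=[[-1, 0, 0, 0, 0], [-1, 0, 0, 0, 0], [-1, 0, 0, 0, 0], [-1, 0, 0, 0, 0], [-1, 0, 0, 0, 0]])

```text
t: 45.83
tcp_pos: [0.6488, -0.2158, 0.0444]
orientation: [[0.173, 0.985, 0.0], [0.985, -0.173, -0.0], [-0.0, 0.0, -1.0]]
contact_force: [-3.3, -0.3, 9.4]
width: 0.0376
grip_force: 5.3
```

Request:
step_arm(increments=[[-1, 0, 0, -0.02, 0], [-1, 0, 0, -0.04, 0], [-1, 0.006, -0.023, -0.04, -0.8], [-1, 0.013, -0.047, -0.04, -1.6], [-1, 0.013, -0.047, -0.04, -1.6]])

```text
t: 46.25
tcp_pos: [0.6006, -0.1926, 0.0818]
orientation: [[0.144, 0.99, -0.005], [0.99, -0.144, 0.002], [0.001, -0.005, -1.0]]
contact_force: [-0.9, 0.3, -0.8]
width: 0.0041
grip_force: 0.0
```

Request:
step_arm(increments=[[-1, 0, 0, 0, 0], [-1, 0, 0, 0, 0], [-1, 0, 0, 0.02, 0], [-1, 0, 0, 0.039, 0], [-1, 0, 0, 0.039, 0]])

```text
t: 46.67
tcp_pos: [0.603, -0.1942, 0.0404]
orientation: [[0.146, 0.989, -0.005], [0.989, -0.146, 0.002], [0.001, -0.005, -1.0]]
contact_force: [-0.7, 0.4, -0.9]
width: 0.0003
grip_force: 0.0
```

Request:
step_arm(increments=[[-1, 0, 0, 0, 0], [-1, 0, 0, 0, 0], [1, 0, 0, 0, 0], [1, 0, 0, 0, 0], [1, 0, 0, 0, 0]])

```text
t: 47.08
tcp_pos: [0.6054, -0.1951, 0.0456]
orientation: [[0.146, 0.989, 0.002], [0.989, -0.146, -0.001], [-0.0, 0.002, -1.0]]
contact_force: [-0.1, 0.6, -0.7]
width: 0.0158
grip_force: 0.0
```

Request:
step_arm(increments=[[1, 0, 0, 0, 0], [1, 0, 0, 0, 0], [1, 0, 0, -0.025, 0], [1, 0, 0, -0.05, 0], [1, 0, 0, -0.077, 0]])

```text
t: 47.5
tcp_pos: [0.6037, -0.1944, 0.1213]
orientation: [[0.145, 0.989, -0.002], [0.989, -0.145, 0.001], [0.001, -0.002, -1.0]]
contact_force: [1.2, -0.6, 0.1]
width: 0.0492
grip_force: 0.0
```

```bash
python3 - <<'E'
from h import *
cams.grab_frame('top')
hov(.058)
E
```

```text
195 [ 654.1 -215.9   57.    41.3   -9.7] tool shift -13.1 49.2 turn 1.3
210 [ 653.9 -216.1   55.9   40.4  -10. ] tool shift -13.3 49.1 turn 1.6
225 [ 653.9 -216.    54.4   39.4   -9.6] tool shift -13.2 49.1 turn 1.2
[ 607.3 -195.8  129.1   -8.4]
```

The fingers again passed through a tram lying on a board, so I'll inspect it in two views.

```bash
cat >> h.py <<'E'
def wire(im,i,x,y,a,z0=.014):
    a=np.radians(a)
    for z in(z0,z0+.044):
        q=[w2px(i,(x+dx*np.cos(a)-dy*np.sin(a),y+dx*np.sin(a)+dy*np.cos(a),z)) for dx,dy in((.029,.022),(-.029,.022),(-.029,-.022),(.029,-.022))]
        cv2.polylines(im,[(np.array(q)*16).astype(np.int32)],True,(0,255,0) if z>z0 else (255,0,255),1,cv2.LINE_AA,4)
E
python3 - <<'E'
from h import *
w=grab('wrist'); s=grab('side'); i=cams.camera_info('side')
big=cv2.resize(s,None,fx=4,fy=4,interpolation=cv2.INTER_CUBIC)
x,y=(4*w2px(i,(.62,-.24,.03))).astype(int)
c=big[y-190:y+190,x-300:x+300].copy()
cv2.imwrite('pics/c10.png',np.vstack([cv2.resize(w,(293,220)) if 0 else np.hstack([cv2.resize(w,(293,220)),np.zeros((220,307,3),np.uint8)]),c]))
E
```

```text
(no output)
```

View pics/c10.png

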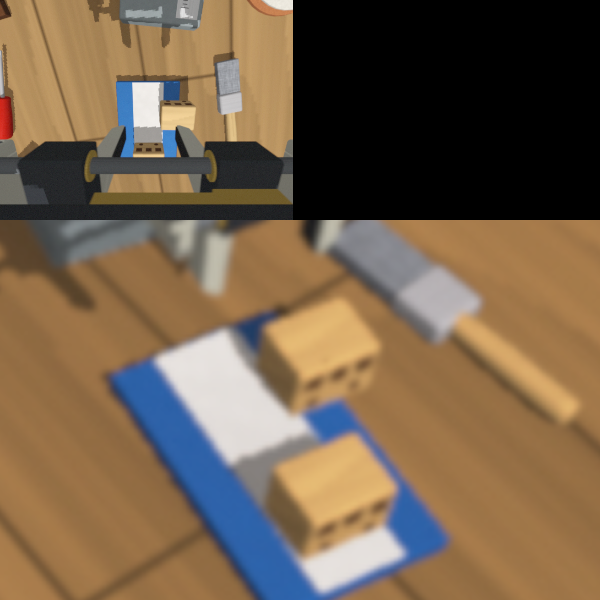

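The knocked tram lies flat but overhangs the far edge. I'll try again with a slightly higher grip and a gradual close.

```bash
python3 - <<'E'
from h import *
plan([(653.9,-216,120,-9.8,1,3)])
E
```

```text
from [ 605.4 -195.1  122.7   -8.4]
[[1, -0.007, 0.026, 0.001, 0.7], [1, -0.014, 0.051, 0.003, 1.4], [1, -0.014, 0.051, 0.003, 1.4], [1, -0.014, 0.051, 0.003, 1.4], [1, -0.014, 0.051, 0.003, 1.4]]
--
```

Request:
step_arm(increments=[[1, -0.007, 0.026, 0, 0.7], [1, -0.014, 0.051, 0, 1.4], [1, -0.014, 0.051, 0, 1.4], [1, -0.014, 0.051, 0, 1.4], [1, -0.014, 0.051, 0, 1.4]])

```text
t: 48.12
tcp_pos: [0.6518, -0.2155, 0.1196]
orientation: [[0.169, 0.986, -0.003], [0.986, -0.169, 0.001], [0.001, -0.003, -1.0]]
contact_force: [1.0, 0.8, -0.6]
width: 0.0926
grip_force: 0.0
```

Request:
step_arm(increments=[[1, 0, 0, 0, 0], [1, 0, 0, 0, 0], [1, 0, 0, 0, 0], [1, 0, 0, 0, 0], [1, 0, 0, 0, 0]])

```text
t: 48.53
tcp_pos: [0.653, -0.2159, 0.1219]
orientation: [[0.17, 0.986, 0.0], [0.986, -0.17, -0.0], [-0.0, 0.001, -1.0]]
contact_force: [0.5, 0.3, 0.0]
width: 0.0932
grip_force: 0.0
```

Request:
step_arm(increments=[[1, 0, 0, 0.02, 0], [1, 0, 0, 0.04, 0], [1, 0, 0, 0.055, 0], [1, 0, 0, 0.068, 0], [1, 0, 0, 0.068, 0]])

```text
t: 48.95
tcp_pos: [0.6506, -0.215, 0.0493]
orientation: [[0.17, 0.986, -0.005], [0.986, -0.17, 0.002], [0.001, -0.006, -1.0]]
contact_force: [-0.4, 0.7, -0.6]
width: 0.093
grip_force: 0.0
```

Request:
step_arm(increments=[[1, 0, 0, 0, 0], [1, 0, 0, 0, 0], [1, 0, 0, 0, 0], [0.4, 0, 0, 0, 0], [0.4, 0, 0, 0, 0]])

```text
t: 49.37
tcp_pos: [0.6537, -0.2163, 0.0546]
orientation: [[0.17, 0.986, 0.002], [0.986, -0.17, -0.001], [-0.0, 0.002, -1.0]]
contact_force: [-0.4, -0.7, -0.7]
width: 0.0836
grip_force: 0.0
```

Request:
step_arm(increments=[[0.4, 0, 0, 0, 0], [0.35, 0, 0, 0, 0], [0.3, 0, 0, 0, 0], [0.27, 0, 0, 0, 0]])

```text
t: 49.7
tcp_pos: [0.653, -0.216, 0.0535]
orientation: [[0.17, 0.986, 0.0], [0.986, -0.17, -0.0], [-0.0, 0.0, -1.0]]
contact_force: [0.2, 0.0, -0.2]
width: 0.0602
grip_force: 0.0
```

Request:
step_arm(increments=[[0.24, 0, 0, 0, 0], [0.21, 0, 0, 0, 0], [0.18, 0, 0, 0, 0]])

```text
t: 49.95
tcp_pos: [0.653, -0.216, 0.0534]
orientation: [[0.17, 0.986, -0.0], [0.986, -0.17, 0.0], [-0.0, -0.0, -1.0]]
contact_force: [0.3, -0.5, -0.2]
width: 0.0554
grip_force: 0.0
```

Request:
step_arm(increments=[[0.15, 0, 0, 0, 0], [0.15, 0, 0, 0, 0], [0.15, 0, 0, 0, 0]])

```text
t: 50.2
tcp_pos: [0.653, -0.216, 0.0534]
orientation: [[0.17, 0.986, -0.0], [0.986, -0.17, 0.0], [0.0, -0.0, -1.0]]
contact_force: [0.2, -0.8, 0.1]
width: 0.0533
grip_force: 0.0
```

```bash
python3 - <<'E'
from h import *
w=grab('wrist'); s=grab('side'); i=cams.camera_info('side')
x,y=(w2px(i,(.65,-.21,.05))).astype(int)
c=cv2.resize(s[y-50:y+40,x-67:x+67],(640,430),interpolation=cv2.INTER_CUBIC)
cv2.imwrite('pics/c11.png',np.vstack([w[210:380,0:640],c]))
E
```

```text
(no output)
```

View pics/c11.png

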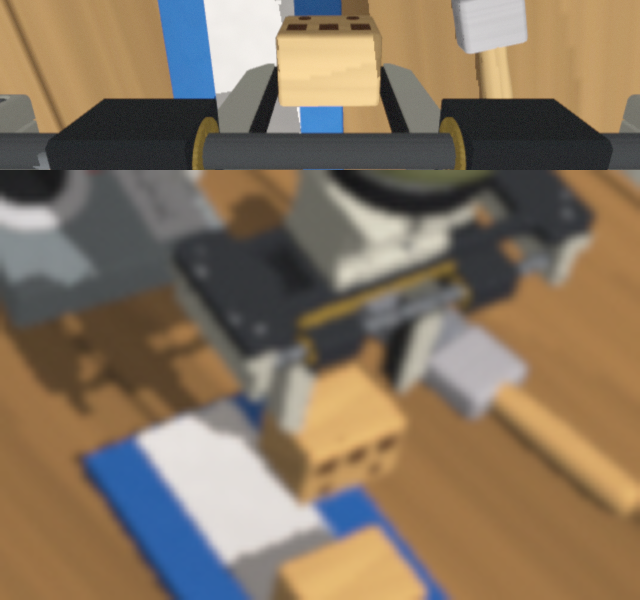

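The fingers overlap the ends of the tram with no contact force. I'll try gripping it across its 44 mm sides instead, with a partial opening.

Request:
step_arm(increments=[[0.4, 0, 0, 0, 0], [0.4, 0, 0, 0, 0], [0.4, 0, 0, 0, 0], [0.4, 0, 0, -0.035, 0], [0.4, 0, 0, -0.068, 0]])

```text
t: 50.72
tcp_pos: [0.6507, -0.2151, 0.1189]
orientation: [[0.17, 0.985, -0.006], [0.986, -0.17, 0.002], [0.001, -0.006, -1.0]]
contact_force: [0.6, -0.8, 0.3]
width: 0.0648
grip_force: 0.0
```

Request:
step_arm(increments=[[0.4, 0, 0, 0, 7], [0.4, 0, 0, 0, 14], [0.4, 0, 0, 0, 21], [0.4, 0, 0, 0, 28], [0.4, 0, 0, 0, 35]])

```text
t: 51.13
tcp_pos: [0.653, -0.216, 0.1215]
orientation: [[0.708, 0.706, 0.0], [0.706, -0.708, -0.0], [0.0, 0.0, -1.0]]
contact_force: [0.4, 0.1, 0.2]
width: 0.0651
grip_force: 0.0
```

Request:
step_arm(increments=[[0.4, 0, 0, 0, 7], [0.4, 0, 0, 0, 14], [0.4, 0, 0, 0, 21], [0.4, 0, 0, 0, 28], [0.4, 0, 0, 0, 35]])

```text
t: 51.55
tcp_pos: [0.653, -0.216, 0.1214]
orientation: [[0.985, 0.172, -0.0], [0.172, -0.985, 0.0], [-0.0, -0.0, -1.0]]
contact_force: [0.3, 0.4, 0.4]
width: 0.065
grip_force: 0.0
```

Request:
step_arm(increments=[[0.4, 0, 0, 0, 7], [0.4, 0, 0, 0, 14], [0.4, 0, 0, 0, 20], [0.4, 0, 0, 0, 20], [0.4, 0, 0, 0, 20]])

```text
t: 51.97
tcp_pos: [0.653, -0.216, 0.1215]
orientation: [[0.986, -0.166, -0.0], [-0.166, -0.986, -0.0], [-0.0, 0.0, -1.0]]
contact_force: [0.4, 0.9, 0.2]
width: 0.0652
grip_force: 0.0
```

Request:
step_arm(increments=[[0.4, 0, 0, 0.02, 0], [0.4, 0, 0, 0.04, 0], [0.4, 0, 0, 0.06, 0], [0.4, 0, 0, 0.076, 0], [0.4, 0, 0, 0.076, 0]])

```text
t: 52.38
tcp_pos: [0.65, -0.2148, 0.0406]
orientation: [[0.986, -0.166, -0.007], [-0.166, -0.986, 0.003], [-0.007, -0.002, -1.0]]
contact_force: [-1.1, 0.0, -0.5]
width: 0.0651
grip_force: 0.0
```

Request:
step_arm(increments=[[0.4, 0, 0, 0, 0], [0.4, 0, 0, 0, 0], [0.4, 0, 0, 0, 0], [0.2, 0, 0, 0, 0], [0.1, 0, 0, 0, 0]])

```text
t: 52.8
tcp_pos: [0.6539, -0.2164, 0.0469]
orientation: [[0.986, -0.169, 0.002], [-0.169, -0.986, -0.001], [0.002, 0.001, -1.0]]
contact_force: [0.6, 0.2, 0.8]
width: 0.0559
grip_force: 0.0
```

Request:
step_arm(increments=[[0, 0, 0, 0, 0], [-0.04, 0, 0, 0, 0], [-0.04, 0, 0, 0, 0]])

```text
t: 53.05
tcp_pos: [0.6531, -0.2161, 0.0456]
orientation: [[0.986, -0.17, 0.0], [-0.17, -0.986, -0.0], [0.0, 0.0, -1.0]]
contact_force: [-0.6, -0.7, -0.1]
width: 0.045
grip_force: 0.0
```

Request:
step_arm(increments=[[-0.12, 0, 0, 0, 0], [-0.12, 0, 0, 0, 0]])

```text
t: 53.22
tcp_pos: [0.653, -0.216, 0.0454]
orientation: [[0.986, -0.17, -0.0], [-0.17, -0.986, 0.0], [-0.0, -0.0, -1.0]]
contact_force: [0.8, -0.3, -0.5]
width: 0.0414
grip_force: 0.0
```

Request:
step_arm(increments=[[-0.2, 0, 0, 0, 0], [-0.25, 0, 0, 0, 0], [-0.25, 0, 0, 0, 0]])

```text
t: 53.47
tcp_pos: [0.653, -0.216, 0.0454]
orientation: [[0.986, -0.17, -0.0], [-0.17, -0.986, 0.0], [-0.0, -0.0, -1.0]]
contact_force: [-0.2, 0.1, 0.3]
width: 0.0349
grip_force: 0.0
```

Request:
step_arm(increments=[[-0.35, 0, 0, 0, 0], [-0.4, 0, 0, 0, 0], [-0.4, 0, 0, 0, 0]])

```text
t: 53.72
tcp_pos: [0.653, -0.216, 0.0454]
orientation: [[0.986, -0.17, -0.0], [-0.17, -0.986, -0.0], [-0.0, 0.0, -1.0]]
contact_force: [-0.6, -0.1, -0.1]
width: 0.0283
grip_force: 0.0
```

```bash
python3 - <<'E'
from h import *
i=cams.camera_info('wrist'); im=grab('wrist','w12.png'); s=monitor.read_state(); print(s['width'],s['grip_force'],s['contact_force'],s['torque'])
sd=grab('side'); k=cams.camera_info('side')
x,y=(w2px(k,(.65,-.21,.05))).astype(int)
c=cv2.resize(sd[y-50:y+40,x-67:x+67],(640,430),interpolation=cv2.INTER_CUBIC)
cv2.imwrite('pics/c12.png',np.vstack([im[190:360],c]))
E
```

```text
0.028273842485825935 0.0 [-0.69971967  0.13852223  0.24223391] [ 0.00393591  0.16492545 -0.05072659]
```

View pics/c12.png

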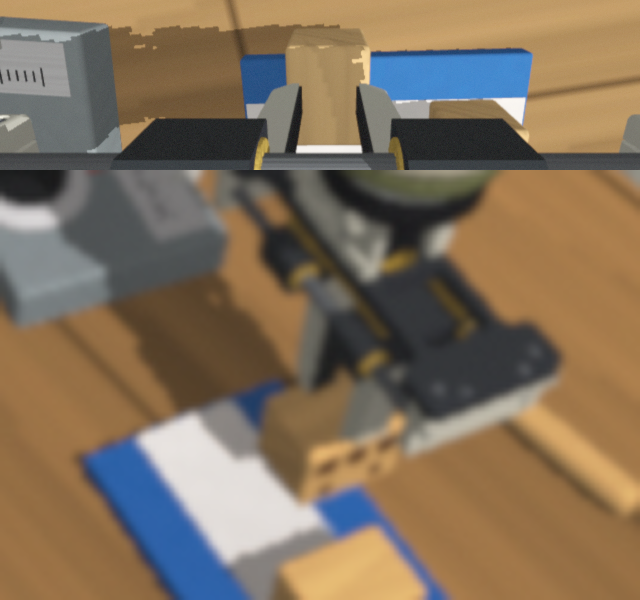

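No contact at all, so this tram does not respond to the pads. I'll test the other released one, tram 6 on the bench, to see whether releasing is the common cause.

Request:
step_arm(increments=[[1, 0, 0, 0, 0], [1, 0, 0, -0.02, 0], [1, 0, 0, -0.04, 0], [1, 0, 0, -0.06, 0], [1, 0, 0, -0.076, 0]])

```text
t: 54.23
tcp_pos: [0.6534, -0.2162, 0.1232]
orientation: [[0.986, -0.17, 0.001], [-0.17, -0.986, -0.001], [0.001, 0.0, -1.0]]
contact_force: [0.8, -0.2, 0.9]
width: 0.0568
grip_force: 0.0
```

Request:
step_arm(increments=[[1, 0, 0, 0, 0], [1, 0, 0, 0, 0], [1, 0, 0, 0, 0], [1, 0, 0, 0, 0], [1, 0, 0, 0, 0]])

```text
t: 54.65
tcp_pos: [0.652, -0.2156, 0.1194]
orientation: [[0.986, -0.17, -0.003], [-0.17, -0.986, 0.001], [-0.003, -0.001, -1.0]]
contact_force: [0.3, 0.3, -0.4]
width: 0.0897
grip_force: 0.0
```

```bash
python3 - <<'E'
from h import *
T=trams('t12.png')
for r in T: print(r) if 40<r[2]<65 and 35<r[3]<50 else 0
hov(.058)
plan([(333,-308.5,120,-145.6,1,3)])
E
```

```text
[ 592.3 -299.9   57.    42.    -7.9]
[619.7 329.8  56.5  43.   -8.3]
195 [ 653.8 -216.2   55.4   41.5   -9.7] tool shift 1.7 0.3 turn -90.1
210 [ 653.2 -216.3   54.1   40.8   -9.3] tool shift 1.1 0.5 turn -90.5
[ 652.2 -215.7  119.7  -99.8]
from [ 652.3 -215.7  120.   -99.8]
[[1, -0.033, 0.016, 0.0, 5.1], [1, -0.066, 0.032, 0.0, 10.2], [1, -0.1, 0.049, 0.0, 15.3], [1, -0.133, 0.065, 0.0, 20.4], [1, -0.166, 0.081, 0.0, 25.5]]
[[1, -0.023, 0.029, 0.0, 5.1], [1, -0.046, 0.058, 0.0, 10.2], [1, -0.069, 0.087, 0.0, 15.3], [1, -0.092, 0.116, 0.0, 20.4], [1, -0.092, 0.116, 0.0, 20.4]]
[[1, 0.0, -0.0, -0.0, -0.0], [1, 0.0, -0.0, -0.0, -0.0]]
--
```

Request:
step_arm(increments=[[1, -0.033, 0.016, 0, 5.1], [1, -0.066, 0.032, 0, 10.2], [1, -0.1, 0.049, 0, 15.3], [1, -0.133, 0.065, 0, 20.4], [1, -0.166, 0.081, 0, 25.5]])

```text
t: 55.17
tcp_pos: [0.4739, -0.2677, 0.1208]
orientation: [[0.814, -0.581, -0.001], [-0.581, -0.814, 0.0], [-0.001, 0.0, -1.0]]
contact_force: [0.5, -0.4, 0.8]
width: 0.0931
grip_force: 0.0
```

Request:
step_arm(increments=[[1, -0.023, 0.029, 0, 5.1], [1, -0.046, 0.058, 0, 10.2], [1, -0.069, 0.087, 0, 15.3], [1, -0.092, 0.116, 0, 20.4], [1, -0.092, 0.116, 0, 20.4]])

```text
t: 55.58
tcp_pos: [0.3285, -0.3104, 0.1207]
orientation: [[0.557, -0.831, -0.003], [-0.831, -0.557, 0.0], [-0.002, 0.002, -1.0]]
contact_force: [-0.4, 1.1, -0.2]
width: 0.093
grip_force: 0.0
```

Request:
step_arm(increments=[[1, 0, 0, 0, 0], [1, 0, 0, 0, 0], [1, 0, 0, 0, 0], [1, 0, 0, 0, 0], [1, 0, 0, 0, 0]])

```text
t: 56.0
tcp_pos: [0.3344, -0.3089, 0.1213]
orientation: [[0.566, -0.825, -0.0], [-0.825, -0.566, 0.0], [-0.0, -0.0, -1.0]]
contact_force: [0.1, 0.4, 0.0]
width: 0.0927
grip_force: 0.0
```

Request:
step_arm(increments=[[1, 0, 0, 0.03, 0], [1, 0, 0, 0.06, 0], [1, 0, 0, 0.08, 0], [1, 0, 0, 0.092, 0], [1, 0, 0, 0.092, 0]])

```text
t: 56.42
tcp_pos: [0.3323, -0.3068, 0.026]
orientation: [[0.565, -0.825, -0.004], [-0.825, -0.565, 0.005], [-0.006, 0.001, -1.0]]
contact_force: [-0.4, 0.5, -0.8]
width: 0.0932
grip_force: 0.0
```

Request:
step_arm(increments=[[1, 0, 0, 0, 0], [-1, 0, 0, 0, 0], [-1, 0, 0, 0, 0], [-1, 0, 0, 0, 0], [-1, 0, 0, 0, 0]])

```text
t: 56.83
tcp_pos: [0.3342, -0.3099, 0.0305]
orientation: [[0.564, -0.826, 0.001], [-0.826, -0.564, -0.001], [0.002, -0.0, -1.0]]
contact_force: [0.2, 1.0, 0.7]
width: 0.071
grip_force: 0.0
```

Request:
step_arm(increments=[[-1, 0, 0, 0, 0], [-1, 0, 0, 0, 0], [-1, 0, 0, 0, 0], [-1, 0, 0, 0, 0], [-1, 0, 0, 0, 0]])

```text
t: 57.25
tcp_pos: [0.3338, -0.3095, 0.0298]
orientation: [[0.564, -0.826, 0.0], [-0.826, -0.564, -0.0], [0.001, 0.0, -1.0]]
contact_force: [-0.7, 0.4, 3.4]
width: 0.0558
grip_force: 30.0
```

Tram 6 regrips on the bench, and the grip narrows as z rises (0.0572 to 0.0558). That fits the fingertips really being about 30 mm higher than the nominal TCP suggests, so they only nip the rounded top edge. On the board they passed over the tram. The fix is to grip about 22 mm deeper.

Request:
step_arm(increments=[[1, 0, 0, 0, 0], [1, 0, 0, 0, 0], [1, 0, 0, 0, 0], [1, 0, 0, 0, 0], [1, 0, 0, 0.005, 0]])

```text
t: 57.67
tcp_pos: [0.334, -0.3098, 0.025]
orientation: [[0.564, -0.826, 0.001], [-0.826, -0.564, -0.001], [0.001, -0.0, -1.0]]
contact_force: [-0.6, -0.7, -0.2]
width: 0.0843
grip_force: 0.0
```

Request:
step_arm(increments=[[1, 0, 0, 0.005, 0], [1, 0, 0, 0.01, 0], [1, 0, 0, 0.015, 0], [1, 0, 0, 0.017, 0], [1, 0, 0, 0.017, 0]])

```text
t: 58.08
tcp_pos: [0.333, -0.3086, 0.0064]
orientation: [[0.564, -0.826, -0.001], [-0.826, -0.564, 0.001], [-0.002, 0.0, -1.0]]
contact_force: [-0.4, -0.4, 0.4]
width: 0.0927
grip_force: 0.0
```

Request:
step_arm(increments=[[-1, 0, 0, 0, 0], [-1, 0, 0, 0, 0], [-1, 0, 0, 0, 0], [-1, 0, 0, 0, 0], [-1, 0, 0, 0, 0]])

```text
t: 58.5
tcp_pos: [0.3338, -0.3095, 0.0077]
orientation: [[0.564, -0.826, 0.0], [-0.826, -0.564, -0.0], [0.001, -0.0, -1.0]]
contact_force: [0.3, 0.1, 0.3]
width: 0.064
grip_force: 0.0
```

Request:
step_arm(increments=[[-1, 0, 0, 0, 0], [-1, 0, 0, 0, 0], [-1, 0, 0, 0, 0]])

```text
t: 58.75
tcp_pos: [0.3337, -0.3094, 0.0076]
orientation: [[0.564, -0.826, 0.0], [-0.826, -0.564, -0.0], [0.0, 0.0, -1.0]]
contact_force: [-0.3, -0.4, 0.4]
width: 0.0578
grip_force: 30.0
```

```bash
python3 - <<'E'
from h import *
grab('wrist','w13.png'); print(pose().round(1),monitor.read_state()['contact_force'],monitor.read_state()['width'])
E
```

```text
[ 333.6 -309.4    7.6 -145.7] [-0.93839684 -0.30517255  2.62330251] 0.05769708688375867
```

View pics/w13.png

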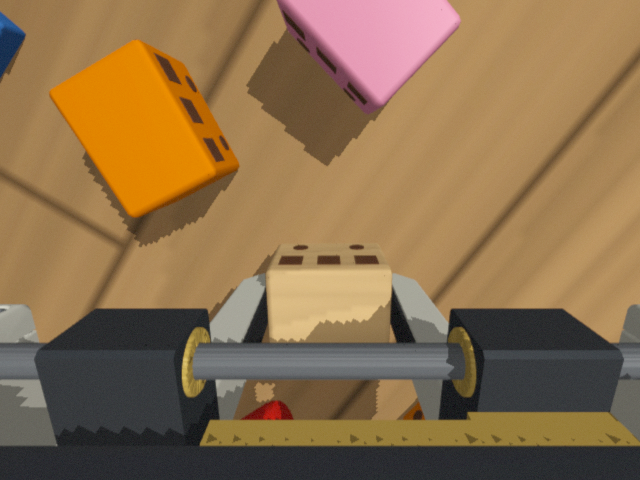

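The deep grip is solid at 57.8 mm. I'll release tram 6, mend the knocked tram with the deep grip (TCP z ≈ 22 mm on the board), then fetch tram 6.

```bash
python3 - <<'E'
from h import *
plan([(653.5,-216.2,120,-9.7,1,3)],(333.5,-309,100,-145.7))
E
```

```text
from [ 333.5 -309.   100.  -145.7]
[[1, 0.005, -0.016, -0.001, -6.8], [1, 0.01, -0.032, -0.002, -13.6], [1, 0.016, -0.047, -0.003, -20.4], [1, 0.021, -0.063, -0.004, -27.2], [1, 0.026, -0.079, -0.005, -34.0]]
[[1, 0.013, -0.01, -0.001, -6.8], [1, 0.026, -0.02, -0.002, -13.6], [1, 0.039, -0.031, -0.003, -20.4], [1, 0.053, -0.041, -0.004, -27.2], [1, 0.066, -0.051, -0.005, -34.0]]
[[1, 0.017, -0.001, -0.001, -6.8], [1, 0.033, -0.002, -0.002, -13.6], [1, 0.05, -0.003, -0.003, -20.4], [1, 0.066, -0.005, -0.004, -27.2], [1, 0.083, -0.006, -0.005, -34.0]]
[[1, 0.014, 0.008, -0.001, -6.8], [1, 0.029, 0.017, -0.002, -13.6], [1, 0.043, 0.025, -0.003, -20.4], [1, 0.058, 0.033, -0.004, -27.2], [1, 0.072, 0.042, -0.005, -34.0]]
[[1, 0.0, 0.0, -0.0, 0.0], [1, 0.0, 0.0, -0.0, 0.0], [1, 0.0, 0.0, -0.0, 0.0]]
--
```

Request:
step_arm(increments=[[1, 0, 0, 0, 0], [1, 0, 0, 0, 0], [1, 0, 0, 0, 0], [1, 0, 0, 0, 0], [1, 0, 0, 0, 0]])

```text
t: 59.22
tcp_pos: [0.3336, -0.3092, 0.0074]
orientation: [[0.564, -0.826, -0.0], [-0.826, -0.564, 0.0], [-0.0, -0.0, -1.0]]
contact_force: [-0.0, 0.1, 0.1]
width: 0.087
grip_force: 0.0
```

Request:
step_arm(increments=[[1, 0, 0, -0.03, 0], [1, 0, 0, -0.06, 0], [1, 0, 0, -0.092, 0], [1, 0, 0, -0.092, 0], [1, 0, 0, -0.092, 0]])

```text
t: 59.63
tcp_pos: [0.3349, -0.3108, 0.1019]
orientation: [[0.564, -0.826, 0.003], [-0.826, -0.564, -0.004], [0.005, -0.001, -1.0]]
contact_force: [-0.5, 1.0, -0.2]
width: 0.093
grip_force: 0.0
```

Request:
step_arm(increments=[[1, 0.005, -0.016, -0.001, -6.8], [1, 0.01, -0.032, -0.002, -13.6], [1, 0.016, -0.047, -0.003, -20.4], [1, 0.021, -0.063, -0.004, -27.2], [1, 0.026, -0.079, -0.005, -34]])

```text
t: 60.05
tcp_pos: [0.4133, -0.2852, 0.1027]
orientation: [[0.931, -0.364, -0.002], [-0.364, -0.931, 0.002], [-0.002, -0.001, -1.0]]
contact_force: [-0.7, 0.2, 0.1]
width: 0.0932
grip_force: 0.0
```

Request:
step_arm(increments=[[1, 0.013, -0.01, -0.001, -6.8], [1, 0.026, -0.02, -0.002, -13.6], [1, 0.039, -0.031, -0.003, -20.4], [1, 0.053, -0.041, -0.004, -27.2], [1, 0.066, -0.051, -0.005, -34]])

```text
t: 60.47
tcp_pos: [0.4936, -0.2622, 0.1074]
orientation: [[0.976, 0.219, -0.002], [0.219, -0.976, 0.002], [-0.002, -0.002, -1.0]]
contact_force: [-0.2, 0.2, 0.3]
width: 0.0931
grip_force: 0.0
```

Request:
step_arm(increments=[[1, 0.017, -0.001, -0.001, -6.8], [1, 0.033, -0.002, -0.002, -13.6], [1, 0.05, -0.003, -0.003, -20.4], [1, 0.066, -0.005, -0.004, -27.2], [1, 0.083, -0.006, -0.005, -34]])

```text
t: 60.88
tcp_pos: [0.5731, -0.2387, 0.1122]
orientation: [[0.686, 0.727, -0.003], [0.727, -0.686, 0.001], [-0.001, -0.003, -1.0]]
contact_force: [0.7, -0.9, -0.0]
width: 0.093
grip_force: 0.0
```

Request:
step_arm(increments=[[1, 0.014, 0.008, -0.001, -6.8], [1, 0.029, 0.017, -0.002, -13.6], [1, 0.043, 0.025, -0.003, -20.4], [1, 0.058, 0.033, -0.004, -27.2], [1, 0.072, 0.042, -0.005, -34]])

```text
t: 61.3
tcp_pos: [0.6533, -0.2156, 0.117]
orientation: [[0.162, 0.987, -0.003], [0.987, -0.162, 0.001], [0.001, -0.003, -1.0]]
contact_force: [-0.1, -1.0, 0.5]
width: 0.0931
grip_force: 0.0
```

Request:
step_arm(increments=[[1, 0, 0, 0, 0], [1, 0, 0, 0, 0], [1, 0, 0, 0, 0], [1, 0, 0, 0, 0], [1, 0, 0, 0, 0]])

```text
t: 61.72
tcp_pos: [0.6527, -0.2168, 0.1191]
orientation: [[0.17, 0.985, -0.001], [0.985, -0.17, 0.0], [0.0, -0.001, -1.0]]
contact_force: [0.6, 0.2, -0.3]
width: 0.0932
grip_force: 0.0
```

```bash
python3 - <<'E'
from h import *
hov(.058)
E
```

```text
195 [ 653.2 -216.1   56.    41.4   -8.9] tool shift 0.8 0.4 turn -0.9
210 [ 653.3 -215.8   54.6   40.    -9.8] tool shift 1.1 0.4 turn 0.0
[ 652.7 -216.8  119.1   -9.8]
```

Request:
step_arm(increments=[[1, 0, 0, 0.025, 0], [1, 0, 0, 0.05, 0], [1, 0, 0, 0.075, 0], [1, 0, 0, 0.092, 0], [1, 0, 0, 0.097, 0]])

```text
t: 62.18
tcp_pos: [0.6506, -0.2157, 0.0183]
orientation: [[0.169, 0.986, -0.005], [0.986, -0.169, 0.002], [0.001, -0.006, -1.0]]
contact_force: [-0.5, 0.7, -0.5]
width: 0.0928
grip_force: 0.0
```

Request:
step_arm(increments=[[1, 0, 0, 0, 0], [1, 0, 0, 0, 0], [-1, 0, 0, 0, 0], [-1, 0, 0, 0, 0], [-1, 0, 0, 0, 0]])

```text
t: 62.6
tcp_pos: [0.6547, -0.2169, 0.0243]
orientation: [[0.168, 0.986, 0.002], [0.986, -0.168, -0.001], [-0.001, 0.003, -1.0]]
contact_force: [0.5, -0.3, -0.5]
width: 0.0775
grip_force: 0.0
```

Request:
step_arm(increments=[[-1, 0, 0, 0, 0], [-1, 0, 0, 0, 0], [-1, 0, 0, 0, 0], [-1, 0, 0, 0, 0], [-1, 0, 0, 0, 0]])

```text
t: 63.02
tcp_pos: [0.6537, -0.2165, 0.0227]
orientation: [[0.168, 0.986, 0.0], [0.986, -0.168, -0.0], [-0.0, 0.0, -1.0]]
contact_force: [-0.5, 0.1, 1.9]
width: 0.058
grip_force: 30.0
```

Request:
step_arm(increments=[[-1, 0, 0, -0.02, 0], [-1, 0, 0, -0.03, 0], [-1, 0.007, -0.026, -0.03, -0.7], [-1, 0.014, -0.052, -0.03, -1.4], [-1, 0.014, -0.052, -0.03, -1.4]])

```text
t: 63.43
tcp_pos: [0.5996, -0.1914, 0.0502]
orientation: [[0.143, 0.99, -0.006], [0.99, -0.143, 0.003], [0.002, -0.006, -1.0]]
contact_force: [-1.2, 1.0, -1.9]
width: 0.0575
grip_force: 30.0
```

Request:
step_arm(increments=[[-1, 0, 0, 0, 0], [-1, 0, 0, 0, 0], [-1, 0, 0, 0.015, 0], [-1, 0, 0, 0.029, 0], [-1, 0, 0, 0.029, 0]])

```text
t: 63.85
tcp_pos: [0.6057, -0.1944, 0.0221]
orientation: [[0.144, 0.99, 0.001], [0.99, -0.144, -0.0], [-0.0, 0.001, -1.0]]
contact_force: [0.1, -0.4, -0.7]
width: 0.0577
grip_force: 30.0
```

Request:
step_arm(increments=[[-1, 0, 0, 0, 0], [-1, 0, 0, 0, 0], [1, 0, 0, 0, 0], [1, 0, 0, 0, 0], [1, 0, 0, 0, 0]])

```text
t: 64.27
tcp_pos: [0.6048, -0.1941, 0.0237]
orientation: [[0.144, 0.99, 0.0], [0.99, -0.144, -0.0], [-0.0, 0.0, -1.0]]
contact_force: [0.7, 0.4, -0.3]
width: 0.0733
grip_force: 0.0
```

Request:
step_arm(increments=[[1, 0, 0, 0, 0], [1, 0, 0, 0, 0], [1, 0, 0, -0.03, 0], [1, 0, 0, -0.06, 0], [1, 0, 0, -0.096, 0]])

```text
t: 64.68
tcp_pos: [0.603, -0.1933, 0.1184]
orientation: [[0.144, 0.99, -0.004], [0.99, -0.144, 0.002], [0.001, -0.004, -1.0]]
contact_force: [1.3, 0.7, -0.5]
width: 0.0927
grip_force: 0.0
```

Request:
step_arm(increments=[[1, 0, 0, 0, 0], [1, 0, 0, 0, 0], [1, 0, 0, 0, 0]])

```text
t: 64.93
tcp_pos: [0.6047, -0.194, 0.1195]
orientation: [[0.144, 0.99, 0.0], [0.99, -0.144, -0.0], [-0.0, 0.0, -1.0]]
contact_force: [0.1, 0.1, -1.4]
width: 0.0928
grip_force: 0.0
```

```bash
python3 - <<'E'
from h import *
hov(.058)
plan([(333.5,-309.3,110,34.3,1,3)])
E
```

```text
175 [ 604.7 -192.6   56.4   40.8   -8.3] tool shift 1.4 -0.2 turn 0.0
195 [ 604.6 -192.9   56.    40.    -8.3] tool shift 1.0 -0.2 turn 0.0
210 [ 604.7 -193.3   55.    39.3   -8.3] tool shift 0.7 -0.1 turn 0.0
225 [ 604.5 -193.7   53.2   38.6   -8.3] tool shift 0.2 -0.2 turn 0.0
[ 604.7 -194.   119.5   -8.3]
from [ 603.9 -193.7  118.3   -8.3]
[[1, -0.019, -0.031, 0.001, -5.3], [1, -0.038, -0.063, 0.002, -10.6], [1, -0.057, -0.094, 0.003, -16.0], [1, -0.077, -0.125, 0.004, -21.3], [1, -0.096, -0.157, 0.005, -26.6]]
[[1, -0.003, -0.037, 0.001, -5.3], [1, -0.006, -0.073, 0.002, -10.6], [1, -0.009, -0.11, 0.003, -16.0], [1, -0.009, -0.11, 0.003, -16.0], [1, -0.009, -0.11, 0.003, -16.0]]
[[1, 0.0, 0.0, -0.0, -0.0]]
--
```

Mended. Now tram 6.

Request:
step_arm(increments=[[1, -0.019, -0.031, 0.001, -5.3], [1, -0.038, -0.063, 0.002, -10.6], [1, -0.057, -0.094, 0.003, -16], [1, -0.077, -0.125, 0.004, -21.3], [1, -0.096, -0.157, 0.005, -26.6]])

```text
t: 65.4
tcp_pos: [0.4329, -0.2659, 0.1122]
orientation: [[-0.319, 0.948, -0.003], [0.948, 0.319, 0.002], [0.003, -0.002, -1.0]]
contact_force: [-0.3, -1.3, -0.3]
width: 0.0929
grip_force: 0.0
```

Request:
step_arm(increments=[[1, -0.003, -0.037, 0.001, -5.3], [1, -0.006, -0.073, 0.002, -10.6], [1, -0.009, -0.11, 0.003, -16], [1, -0.009, -0.11, 0.003, -16], [1, -0.009, -0.11, 0.003, -16]])

```text
t: 65.82
tcp_pos: [0.3317, -0.3094, 0.1098]
orientation: [[-0.561, 0.828, -0.002], [0.828, 0.561, 0.002], [0.003, -0.0, -1.0]]
contact_force: [-0.3, -0.5, -0.2]
width: 0.0928
grip_force: 0.0
```

Request:
step_arm(increments=[[1, 0, 0, 0, 0], [1, 0, 0, 0, 0], [1, 0, 0, 0.03, 0], [1, 0, 0, 0.06, 0], [1, 0, 0, 0.085, 0]])

```text
t: 66.23
tcp_pos: [0.3349, -0.3086, 0.0249]
orientation: [[-0.565, 0.825, 0.0], [0.825, 0.565, 0.0], [0.0, 0.0, -1.0]]
contact_force: [-0.2, 0.7, -0.7]
width: 0.0928
grip_force: 0.0
```

Request:
step_arm(increments=[[1, 0, 0, 0.008, 0], [1, 0, 0, 0.016, 0], [1, 0, 0, 0.016, 0], [-1, 0, 0, 0.016, 0], [-1, 0, 0, 0.016, 0]])

```text
t: 66.65
tcp_pos: [0.335, -0.3105, 0.012]
orientation: [[-0.564, 0.826, 0.002], [0.826, 0.564, -0.002], [-0.002, 0.0, -1.0]]
contact_force: [0.0, 0.2, 0.8]
width: 0.0842
grip_force: 0.0
```

Request:
step_arm(increments=[[-1, 0, 0, 0, 0], [-1, 0, 0, 0, 0], [-1, 0, 0, 0, 0], [-1, 0, 0, 0, 0], [-1, 0, 0, 0, 0]])

```text
t: 67.07
tcp_pos: [0.3341, -0.3099, 0.0109]
orientation: [[-0.564, 0.826, 0.001], [0.826, 0.564, -0.001], [-0.001, 0.0, -1.0]]
contact_force: [-0.5, 0.2, 3.7]
width: 0.0579
grip_force: 30.0
```

Request:
step_arm(increments=[[-1, 0, 0, 0, 0], [-1, 0, 0, -0.025, 0], [-1, 0, 0, -0.06, 0], [-1, 0, 0, -0.09, 0], [-1, 0, 0, -0.1, 0]])

```text
t: 67.48
tcp_pos: [0.3355, -0.3114, 0.115]
orientation: [[-0.564, 0.826, 0.004], [0.826, 0.564, -0.005], [-0.006, 0.001, -1.0]]
contact_force: [-0.1, -0.8, 0.4]
width: 0.0578
grip_force: 30.0
```

Request:
step_arm(increments=[[-1, 0, 0, 0, 0], [-1, 0, 0, 0, 0], [-1, 0, 0, 0, 0], [-1, 0, 0, 0, 0]])

```text
t: 67.82
tcp_pos: [0.3328, -0.3083, 0.1081]
orientation: [[-0.564, 0.826, -0.003], [0.826, 0.564, 0.003], [0.004, -0.0, -1.0]]
contact_force: [0.5, 0.2, -0.9]
width: 0.058
grip_force: 30.0
```

```bash
python3 - <<'E'
from h import *
felt(-48,0)
E
```

```text
[-0.1 -0.1 -0.5 -1. ] 0.05760117701284712
LIGHT 596.6 -245.8
from [ 333.4 -308.9  109.3   34.3]
[[-1, -0.012, 0.032, -0.001, 5.3], [-1, -0.024, 0.063, -0.003, 10.7], [-1, -0.036, 0.095, -0.004, 16.0], [-1, -0.048, 0.126, -0.005, 21.4], [-1, -0.06, 0.158, -0.007, 26.7]]
[[-1, 0.003, 0.034, -0.001, 5.3], [-1, 0.007, 0.067, -0.003, 10.7], [-1, 0.01, 0.101, -0.004, 16.0], [-1, 0.01, 0.101, -0.004, 16.0], [-1, 0.01, 0.101, -0.004, 16.0]]
--
```

Request:
step_arm(increments=[[-1, -0.012, 0.032, -0.001, 5.3], [-1, -0.024, 0.063, -0.003, 10.7], [-1, -0.036, 0.095, -0.004, 16], [-1, -0.048, 0.126, -0.005, 21.4], [-1, -0.06, 0.158, -0.007, 26.7]])

```text
t: 68.43
tcp_pos: [0.4994, -0.2692, 0.1167]
orientation: [[-0.128, 0.992, -0.001], [0.992, 0.128, 0.0], [0.001, -0.001, -1.0]]
contact_force: [-0.7, -0.3, -0.4]
width: 0.058
grip_force: 30.0
```

Request:
step_arm(increments=[[-1, 0.003, 0.034, -0.001, 5.3], [-1, 0.007, 0.067, -0.003, 10.7], [-1, 0.01, 0.101, -0.004, 16], [-1, 0.01, 0.101, -0.004, 16], [-1, 0.01, 0.101, -0.004, 16]])

```text
t: 68.85
tcp_pos: [0.5978, -0.2455, 0.1197]
orientation: [[0.143, 0.99, -0.002], [0.99, -0.143, 0.001], [0.001, -0.002, -1.0]]
contact_force: [0.4, -1.2, -1.1]
width: 0.0579
grip_force: 30.0
```

Request:
step_arm(increments=[[-1, 0, 0, 0, 0], [-1, 0, 0, 0, 0], [-1, 0, 0, 0.03, 0], [-1, 0, 0, 0.055, 0], [-1, 0, 0, 0.075, 0]])

```text
t: 69.27
tcp_pos: [0.5956, -0.2471, 0.0454]
orientation: [[0.146, 0.989, -0.0], [0.989, -0.146, -0.0], [-0.0, -0.0, -1.0]]
contact_force: [-0.4, -0.1, -0.6]
width: 0.0578
grip_force: 30.0
```

Request:
step_arm(increments=[[-1, 0, 0, 0.01, 0], [-1, 0, 0, 0.018, 0], [-1, 0, 0, 0.018, 0], [-1, 0, 0, 0.018, 0], [-1, 0, 0, 0.018, 0]])

```text
t: 69.68
tcp_pos: [0.598, -0.2474, 0.0304]
orientation: [[0.146, 0.989, 0.002], [0.989, -0.146, -0.001], [-0.001, 0.003, -1.0]]
contact_force: [0.3, -0.6, -0.6]
width: 0.0578
grip_force: 30.0
```

Request:
step_arm(increments=[[1, 0, 0, 0, 0], [1, 0, 0, 0, 0], [1, 0, 0, 0, 0], [1, 0, 0, 0, 0], [1, 0, 0, 0, 0]])

```text
t: 70.1
tcp_pos: [0.5972, -0.2467, 0.0287]
orientation: [[0.145, 0.989, 0.0], [0.989, -0.145, -0.0], [-0.0, 0.0, -1.0]]
contact_force: [-0.2, 0.2, -0.5]
width: 0.0863
grip_force: 0.0
```

Request:
step_arm(increments=[[1, 0, 0, -0.03, 0], [1, 0, 0, -0.065, 0], [1, 0, 0, -0.1, 0], [1, 0, 0, -0.13, 0], [1, 0, 0, -0.13, 0]])

```text
t: 70.52
tcp_pos: [0.6009, -0.2485, 0.1675]
orientation: [[0.145, 0.989, 0.011], [0.989, -0.145, -0.006], [-0.004, 0.012, -1.0]]
contact_force: [0.2, -0.6, 1.1]
width: 0.093
grip_force: 0.0
```

Request:
step_arm(increments=[[1, 0, 0, 0, 0], [1, 0, 0, 0, 0], [1, 0, 0, 0, 0]])

```text
t: 70.77
tcp_pos: [0.5959, -0.2461, 0.1564]
orientation: [[0.145, 0.989, -0.003], [0.989, -0.145, 0.001], [0.001, -0.003, -1.0]]
contact_force: [-0.4, 0.6, -0.6]
width: 0.093
grip_force: 0.0
```

```bash
python3 - <<'E'
from h import *
hov(.058)
plan([(560,10,260,0,1,3)])
E
```

```text
175 [ 590.5 -296.1   56.5   43.    -8.3] tool shift -50.3 1.9 turn -0.1
175 [ 598.4 -244.8   56.5   41.8   -7.2] tool shift 1.6 2.3 turn -1.2
175 [ 604.9 -193.3   56.5   41.6   -8.4] tool shift 53.5 1.2 turn 0.0
195 [ 590.5 -295.6   56.1   40.1   -8.3] tool shift -49.8 1.8 turn -0.1
195 [ 598.4 -244.8   56.    40.8   -8.3] tool shift 1.6 2.3 turn -0.1
195 [ 604.7 -193.7   56.1   40.8   -8.3] tool shift 53.1 1.1 turn -0.1
210 [ 590.7 -295.6   54.7   40.1   -8.3] tool shift -49.8 2.0 turn -0.1
210 [ 598.5 -245.3   54.8   40.    -8.3] tool shift 1.1 2.4 turn -0.1
210 [ 604.8 -193.6   54.7   39.3   -8.4] tool shift 53.2 1.1 turn 0.0
225 [ 590.5 -296.    52.6   37.2   -8.3] tool shift -50.2 1.9 turn -0.1
[ 595.9 -246.1  156.4   -8.4]
from [ 595.8 -246.   156.1   -8.4]
[[1, 0.031, -0.009, -0.013, -1.0], [1, 0.062, -0.018, -0.026, -2.1], [1, 0.093, -0.027, -0.039, -3.1], [1, 0.124, -0.036, -0.052, -4.2], [1, 0.155, -0.045, -0.065, -5.2]]
[[1, 0.032, -0.006, -0.013, -1.0], [1, 0.063, -0.012, -0.026, -2.1], [1, 0.095, -0.019, -0.039, -3.1], [1, 0.095, -0.019, -0.039, -3.1], [1, 0.095, -0.019, -0.039, -3.1]]
[[1, 0.0, 0.0, 0.0, 0.0]]
--
```

The blue row is good: all three are within about 3 mm of the middle line. Now the gauge. I'll look from above it with the wrist camera.

```bash
python3 - <<'E'
from h import *
i=cams.camera_info('top'); print(px2w(i,318.8,178,.03),px2w(i,316.5,186,.05))
plan([(645,5,250,-5,1,3)])
E
```

```text
[0.65837992 0.00917562 0.03      ] [0.63250735 0.01475193 0.05      ]
from [ 595.8 -246.   156.1   -8.4]
[[1, 0.032, 0.002, -0.012, -0.4], [1, 0.064, 0.003, -0.023, -0.8], [1, 0.096, 0.005, -0.035, -1.3], [1, 0.128, 0.006, -0.047, -1.7], [1, 0.16, 0.008, -0.059, -2.1]]
[[1, 0.032, 0.003, -0.012, -0.4], [1, 0.064, 0.005, -0.023, -0.8], [1, 0.096, 0.008, -0.035, -1.3], [1, 0.096, 0.008, -0.035, -1.3], [1, 0.096, 0.008, -0.035, -1.3]]
[[1, 0.0, 0.0, 0.0, 0.0]]
--
```

Request:
step_arm(increments=[[1, 0.032, 0.002, -0.012, -0.4], [1, 0.064, 0.003, -0.023, -0.8], [1, 0.096, 0.005, -0.035, -1.3], [1, 0.128, 0.006, -0.047, -1.7], [1, 0.16, 0.008, -0.059, -2.1]])

```text
t: 71.23
tcp_pos: [0.6273, -0.0879, 0.216]
orientation: [[0.109, 0.994, -0.003], [0.994, -0.109, 0.001], [0.0, -0.003, -1.0]]
contact_force: [0.4, -0.3, 0.8]
width: 0.0931
grip_force: 0.0
```

Request:
step_arm(increments=[[1, 0.032, 0.003, -0.012, -0.4], [1, 0.064, 0.005, -0.023, -0.8], [1, 0.096, 0.008, -0.035, -1.3], [1, 0.096, 0.008, -0.035, -1.3], [1, 0.096, 0.008, -0.035, -1.3]])

```text
t: 71.65
tcp_pos: [0.6467, 0.0069, 0.2518]
orientation: [[0.083, 0.997, -0.001], [0.997, -0.083, 0.0], [-0.0, -0.001, -1.0]]
contact_force: [-0.1, -0.4, -0.3]
width: 0.093
grip_force: 0.0
```

Request:
step_arm(increments=[[1, 0, 0, 0, 0], [1, 0, 0, 0, 0], [1, 0, 0, 0, 0], [1, 0, 0, 0, 0]])

```text
t: 71.98
tcp_pos: [0.6462, 0.0039, 0.2516]
orientation: [[0.088, 0.996, -0.001], [0.996, -0.088, -0.0], [-0.0, -0.001, -1.0]]
contact_force: [1.1, -0.5, 0.1]
width: 0.0933
grip_force: 0.0
```

```bash
python3 - <<'E'
from h import *
import pickle
print(pose().round(1)); i=cams.camera_info('wrist'); im=grab('wrist','g.png'); pickle.dump(i,open('g.pkl','wb'))
u,v=w2px(i,(.658,.009,.04)).astype(int); print(u,v)
u0=max(u-110,0);v0=max(v-90,0); print(u0,v0)
cv2.imwrite('pics/g2.png',cv2.resize(im[v0:v0+165,u0:u0+220],(800,600),interpolation=cv2.INTER_CUBIC))
E
```

```text
[646.2   3.9 251.6  -5.1]
338 202
228 112
```

View pics/g2.png

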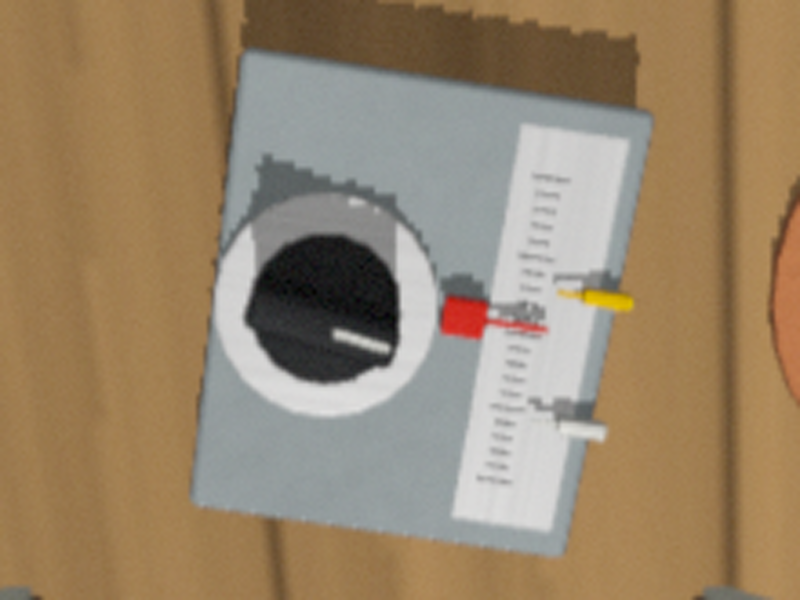

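The crop shows the gauge upright, with the knob centre near (327,308), the white line on its bar at (333,335)–(390,350), the red pointer tip at (548,328), the yellow nib at (557,294) and the white clip at (590,430).

```bash
cat > g.py <<'E'
from h import *
def gauge(i,im):
    "pointer/yellow world points by colour, in gauge frame y"
    hsv=cv2.cvtColor(im,cv2.COLOR_BGR2HSV)
    red=cv2.inRange(hsv,(0,150,80),(6,255,255))|cv2.inRange(hsv,(172,150,80),(180,255,255)); yel=cv2.inRange(hsv,(20,140,120),(32,255,255))
    c0=w2px(i,(.69,.009,.036)); out={}
    for n,m in(('red',red),('yel',yel)):
        vv,uu=np.nonzero(m); k=np.hypot(uu-c0[0],vv-c0[1])<45
        P=np.array([px2w(i,u,v,.036)[:2]*1000 for u,v in zip(uu[k],vv[k])]); out[n]=P
    return out
E
python3 - <<'E'
from g import *
import pickle
i=pickle.load(open('g.pkl','rb')); im=cv2.imread('pics/g.png')
W=lambda x,y,z:px2w(i,228+x/3.636,112+y/3.636,z)[:2]*1000
C=[W(245,50,.03),W(652,115,.03),W(562,553,.03),W(193,502,.03)]
print('corners',np.round(C,1)); c=np.mean(C,0)
sx=C[1]-C[0]+C[2]-C[3]; sy=C[0]-C[3]+C[1]-C[2]
print('centre',c,'x len',np.linalg.norm(sx)/2,'y len',np.linalg.norm(sy)/2,'x ang',np.degrees(np.arctan2(sx[1],sx[0])),'y ang-90',np.degrees(np.arctan2(sy[1],sy[0]))-90)
a=np.arctan2(*(sx[::-1]))*.5+(np.arctan2(*(sy[::-1]))-np.pi/2)*.5
G=np.array([[np.cos(a),np.sin(a)],[-np.sin(a),np.cos(a)]]); print('a',np.degrees(a))
print('tip',G@(W(548,328,.036)-c),'nib',G@(W(557,294,.036)-c),'clip end',G@(W(633,302,.036)-c))
g=gauge(i,im)
for n in g:
    q=(g[n]-c)@G.T; q=q[np.argsort(q[:,0])]; print(n,len(q),'near x end',q[:5].round(1).tolist(),'far',q[-5:].round(1).tolist())
print('disc centre',W(327,305,.045),'bar line',W(333,335,.074),W(390,350,.074))
d=W(390,350,.074)-W(333,335,.074); print('bar ang',np.degrees(np.arctan2(d[1],d[0])))
E
```

```text
corners [[617.3  97.5]
 [740.9  67.3]
 [706.5 -74.7]
 [583.2 -45.5]]
centre [661.97157303  11.16045903] x len 127.01991063844793 y len 146.5770552806615 x ang -13.544679210837854 y ang-90 -13.520061464491022
a -13.532370337664435
tip [43.13860056  3.5606839 ] nib [43.92756675 14.7130862 ] clip end [68.3237403  15.77006004]
red 120 near x end [[8.9, 5.8], [9.1, 4.6], [9.3, 3.5], [9.5, 2.3], [9.7, 8.3]] far [[23.5, 3.2], [31.7, 3.3], [34.0, 3.6], [37.7, 3.0], [38.8, 3.2]]
yel 69 near x end [[49.5, 15.4], [50.4, 16.7], [50.6, 15.5], [51.5, 16.8], [51.7, 15.7]] far [[67.3, 14.5], [67.5, 13.4], [68.0, 17.0], [68.2, 15.8], [68.4, 14.7]]
disc centre [635.42066207  19.520232  ] bar line [637.64354687  15.1796784 ] [653.7300495    9.32778772]
bar ang -19.990194748846893
```

The pointer must move about +11.7 mm along the gauge's y, so the knob turns about 56° clockwise. The bar lies at −20° and the knob axis is at about (634.5, 17.5). I'll approach with the tool's y axis at 70°.

```bash
python3 - <<'E'
from h import *
plan([(634.5,17.5,100,70,1,2),(634.5,17.5,40,70,1,2)],(646,4,251,-5.1))
E
```

```text
from [646.    4.  251.   -5.1]
[[1, 0.001, -0.001, 0.013, -6.3], [1, 0.002, -0.002, 0.025, -12.5], [1, 0.003, -0.003, 0.038, -18.8], [1, 0.004, -0.004, 0.05, -25.0], [1, 0.005, -0.005, 0.063, -31.3]]
[[1, 0.001, -0.0, 0.013, -6.3], [1, 0.003, -0.001, 0.025, -12.5], [1, 0.004, -0.001, 0.038, -18.8], [1, 0.006, -0.001, 0.05, -25.0], [1, 0.007, -0.002, 0.063, -31.3]]
[[1, 0.001, 0.0, 0.013, -6.3], [1, 0.003, 0.001, 0.025, -12.5], [1, 0.003, 0.001, 0.025, -12.5], [1, 0.003, 0.001, 0.025, -12.5]]
--
[[1, 0.0, 0.0, 0.03, -0.0], [1, 0.0, 0.0, 0.06, -0.0], [1, 0.0, 0.0, 0.06, -0.0], [1, 0.0, 0.0, 0.06, -0.0]]
--
```

Request:
step_arm(increments=[[1, 0.001, -0.001, 0.013, -6.3], [1, 0.002, -0.002, 0.025, -12.5], [1, 0.003, -0.003, 0.038, -18.8], [1, 0.004, -0.004, 0.05, -25], [1, 0.005, -0.005, 0.063, -31.3]])

```text
t: 72.45
tcp_pos: [0.642, 0.0099, 0.1889]
orientation: [[-0.448, 0.894, 0.0], [0.894, 0.448, -0.0], [-0.0, 0.0, -1.0]]
contact_force: [0.3, -0.0, -0.5]
width: 0.0931
grip_force: 0.0
```

Request:
step_arm(increments=[[1, 0.001, 0, 0.013, -6.3], [1, 0.003, -0.001, 0.025, -12.5], [1, 0.004, -0.001, 0.038, -18.8], [1, 0.006, -0.001, 0.05, -25], [1, 0.007, -0.002, 0.063, -31.3]])

```text
t: 72.87
tcp_pos: [0.6371, 0.0155, 0.1259]
orientation: [[-0.847, 0.531, 0.0], [0.531, 0.847, 0.0], [-0.0, 0.0, -1.0]]
contact_force: [-0.2, 0.2, -0.0]
width: 0.0932
grip_force: 0.0
```

Request:
step_arm(increments=[[1, 0.001, 0, 0.013, -6.3], [1, 0.003, 0.001, 0.025, -12.5], [1, 0.003, 0.001, 0.025, -12.5], [1, 0.003, 0.001, 0.025, -12.5], [1, 0.003, 0.001, 0.025, -12.5]])

```text
t: 73.28
tcp_pos: [0.6356, 0.0179, 0.1023]
orientation: [[-0.939, 0.344, 0.001], [0.344, 0.939, -0.0], [-0.001, 0.0, -1.0]]
contact_force: [0.9, 0.4, 0.0]
width: 0.0927
grip_force: 0.0
```

Request:
step_arm(increments=[[1, 0, 0, 0.02, 0], [1, 0, 0, 0.04, 0], [1, 0, 0, 0.055, 0], [1, 0, 0, 0.06, 0], [1, 0, 0, 0.06, 0]])

```text
t: 73.7
tcp_pos: [0.6345, 0.0182, 0.0407]
orientation: [[-0.94, 0.342, -0.002], [0.342, 0.94, 0.0], [0.002, -0.001, -1.0]]
contact_force: [-0.5, 0.8, -0.1]
width: 0.0931
grip_force: 0.0
```

Request:
step_arm(increments=[[0.2, 0, 0, 0, 0], [0, 0, 0, 0, 0], [-0.2, 0, 0, 0, 0], [-0.4, 0, 0, 0, 0], [-1, 0, 0, 0, 0]])

```text
t: 74.12
tcp_pos: [0.6357, 0.0183, 0.0424]
orientation: [[-0.94, 0.34, 0.001], [0.34, 0.94, -0.0], [-0.001, 0.0, -1.0]]
contact_force: [-0.8, -0.5, -0.2]
width: 0.0641
grip_force: 0.0
```

Request:
step_arm(increments=[[-1, 0, 0, 0, 0], [-1, 0, 0, 0, 0], [-1, 0, 0, 0, 0], [-1, 0, 0, 0, 0], [-1, 0, 0, 0, 0]])

```text
t: 74.53
tcp_pos: [0.6351, 0.0183, 0.0413]
orientation: [[-0.941, 0.34, -0.0], [0.34, 0.941, -0.0], [0.0, -0.0, -1.0]]
contact_force: [0.2, 0.4, 1.3]
width: 0.0308
grip_force: 0.0
```

Request:
step_arm(increments=[[-1, 0, 0, 0, 0], [-1, 0, 0, 0, 0], [-1, 0, 0, 0, 0], [-1, 0, 0, 0, 0]])

```text
t: 74.87
tcp_pos: [0.635, 0.0173, 0.0414]
orientation: [[-0.94, 0.34, -0.0], [0.34, 0.94, -0.001], [-0.0, -0.001, -1.0]]
contact_force: [-0.8, -4.8, 0.5]
width: 0.0141
grip_force: 30.0
```

The bar is gripped at 14.1 mm. Turning 56° clockwise.

Request:
step_arm(increments=[[-1, 0, 0, 0, 6], [-1, 0, 0, 0, 12], [-1, 0, 0, 0, 18], [-1, 0, 0, 0, 24], [-1, 0, 0, 0, 30]])

```text
t: 75.28
tcp_pos: [0.6347, 0.0169, 0.0414]
orientation: [[-0.64, 0.768, -0.001], [0.768, 0.64, -0.002], [-0.001, -0.002, -1.0]]
contact_force: [-3.3, -6.3, 2.2]
width: 0.0133
grip_force: 30.0
```

Request:
step_arm(increments=[[-1, 0, 0, 0, 6], [-1, 0, 0, 0, 12], [-1, 0, 0, 0, 18], [-1, 0, 0, 0, 24], [-1, 0, 0, 0, 26]])

```text
t: 75.7
tcp_pos: [0.6343, 0.0166, 0.0414]
orientation: [[-0.238, 0.971, -0.002], [0.971, 0.238, -0.002], [-0.002, -0.002, -1.0]]
contact_force: [-5.7, -9.1, 3.9]
width: 0.0139
grip_force: 30.0
```

Request:
step_arm(increments=[[-1, 0, 0, 0, 0], [-1, 0, 0, 0, 0], [-1, 0, 0, 0, 0], [-1, 0, 0, 0, 0]])

```text
t: 76.03
tcp_pos: [0.6343, 0.0166, 0.0414]
orientation: [[-0.244, 0.97, -0.002], [0.97, 0.244, -0.002], [-0.002, -0.002, -1.0]]
contact_force: [-4.1, -8.4, 4.6]
width: 0.0139
grip_force: 30.0
```

Request:
step_arm(increments=[[1, 0, 0, 0, 0], [1, 0, 0, 0, 0], [1, 0, 0, 0, 0], [1, 0, 0, 0, 0], [1, 0, 0, 0, 0]])

```text
t: 76.45
tcp_pos: [0.6353, 0.0186, 0.0415]
orientation: [[-0.245, 0.97, 0.0], [0.97, 0.245, 0.0], [0.0, 0.0, -1.0]]
contact_force: [0.5, 0.3, 0.2]
width: 0.0425
grip_force: 0.0
```

Request:
step_arm(increments=[[1, 0, 0, -0.035, 0], [1, 0, 0, -0.07, 0], [1, 0, 0, -0.105, 0], [1, 0, 0, -0.14, 0], [1, 0, 0, -0.175, 0]])

```text
t: 76.87
tcp_pos: [0.6349, 0.0186, 0.2182]
orientation: [[-0.244, 0.97, 0.0], [0.97, 0.244, 0.0], [0.0, 0.0, -1.0]]
contact_force: [1.0, 0.3, -0.2]
width: 0.0759
grip_force: 0.0
```

Request:
step_arm(increments=[[1, 0, 0, -0.03, 7], [1, -0.005, 0.005, -0.03, 14], [1, -0.01, 0.01, -0.03, 19], [1, -0.01, 0.01, -0.03, 19], [1, -0.01, 0.01, -0.03, 19]])

```text
t: 77.28
tcp_pos: [0.6471, 0.0111, 0.2459]
orientation: [[0.082, 0.997, -0.001], [0.997, -0.082, 0.0], [0.0, -0.001, -1.0]]
contact_force: [-0.9, -0.7, -0.3]
width: 0.0928
grip_force: 0.0
```

Request:
step_arm(increments=[[1, 0, 0, 0, 0], [1, 0, 0, 0, 0], [1, 0, 0, 0, 0], [1, 0, 0, 0, 0]])

```text
t: 77.62
tcp_pos: [0.647, 0.0112, 0.2462]
orientation: [[0.084, 0.996, -0.001], [0.996, -0.084, 0.0], [0.0, -0.001, -1.0]]
contact_force: [-0.1, -0.7, -0.4]
width: 0.0929
grip_force: 0.0
```

```bash
python3 - <<'E'
from g import *
import pickle
print(pose().round(1)); i=cams.camera_info('wrist'); im=grab('wrist','g3.png'); pickle.dump(i,open('g3.pkl','wb'))
a=np.radians(-13.53); G=np.array([[np.cos(a),np.sin(a)],[-np.sin(a),np.cos(a)]]); c=np.array([662,11.2])
g=gauge(i,im)
for n in g:
    q=(g[n]-c)@G.T; q=q[np.argsort(q[:,0])]; print(n,len(q),'near',q[:6].round(1).tolist(),'far',q[-6:].round(1).tolist())
u,v=w2px(i,(.69,.009,.036)).astype(int); u0,v0=u-50,v-38; print(u0,v0)
cv2.imwrite('pics/g4.png',cv2.resize(im[v0:v0+75,u0:u0+100],(800,600),interpolation=cv2.INTER_CUBIC))
E
```

```text
[647.   11.2 246.2  -4.8]
red 120 near [[8.9, 13.2], [9.1, 19.0], [9.1, 12.0], [9.3, 17.8], [9.3, 10.9], [9.5, 16.7]] far [[21.6, 19.7], [21.7, 12.8], [21.8, 18.6], [22.1, 17.5], [22.5, 15.2], [33.1, 14.5]]
yel 73 near [[45.7, 15.3], [46.9, 15.5], [48.0, 15.7], [50.3, 16.0], [51.4, 16.2], [51.6, 15.0]] far [[67.1, 13.9], [67.3, 12.8], [67.5, 17.5], [67.7, 16.3], [68.0, 15.2], [68.2, 14.1]]
315 168
```

View pics/g4.png

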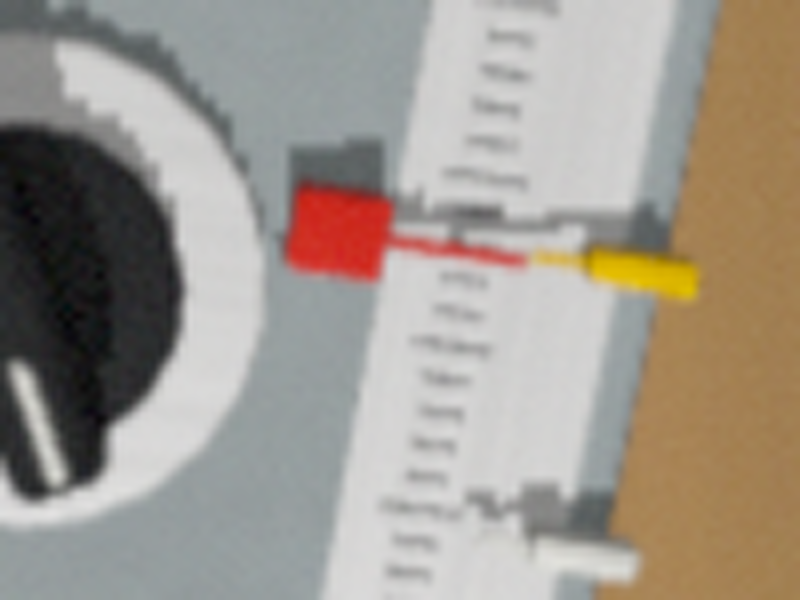

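The pointer tip at (525,262) meets the yellow nib at (533,256), within about 1 mm, and the body centres agree at y ≈ 15.2. I'll do a final numeric check of both rows, then hand in.

```bash
python3 - <<'E'
from h import *
i=cams.camera_info('top'); im=grab('top','fin.png'); ok=set()
for vl in(175,195,210):
  for c,r in blobs(i,im,(12,60,vl),(22,150,255),.058,150,0):
    if 50<r[2]<62 and 36<r[3]<47:
      for n,b in(('red',RED),('blue',BLUE)):
        t=np.radians(b[2]); d=r[:2]-b[:2]; x=d[0]*np.cos(t)+d[1]*np.sin(t); y=-d[0]*np.sin(t)+d[1]*np.cos(t)
        if abs(x)<60 and abs(y)<95: print(vl,n,round(x,1),round(y,1),'ang',round(r[4]-b[2],1)); ok.add((n,round(y/50)))
print(ok,monitor.read_state()['t'])
if len(ok)==6: print(ticket.job_done())
E
```

```text
175 blue 0.6 -51.3 ang -0.7
175 blue 1.4 0.0 ang 0.9
175 blue 0.2 51.9 ang -0.2
195 blue 1.3 -51.3 ang 0.4
195 blue 1.3 0.2 ang 0.7
195 blue 0.1 51.9 ang 0.4
210 blue 1.0 -51.5 ang 0.0
210 blue 1.6 0.0 ang 0.4
210 blue -0.2 51.7 ang 0.4
{('blue', 0), ('blue', 1), ('blue', -1)} 77.7167
```

Blue is fine. Red wasn't measured, probably hidden by the arm, so I'll step aside and check it.

Request:
step_arm(increments=[[1, -0.035, -0.02, 0, 0], [1, -0.07, -0.04, 0, 0], [1, -0.1, -0.06, 0, 0], [1, -0.13, -0.08, 0, 0], [1, -0.16, -0.1, 0, 0]])

```text
t: 78.13
tcp_pos: [0.5329, -0.1409, 0.2465]
orientation: [[0.084, 0.996, 0.0], [0.996, -0.084, -0.0], [-0.0, 0.0, -1.0]]
contact_force: [0.6, -0.9, 0.4]
width: 0.0927
grip_force: 0.0
```

Request:
step_arm(increments=[[1, 0, 0, 0, 0], [1, 0, 0, 0, 0], [1, 0, 0, 0, 0], [1, 0, 0, 0, 0], [1, 0, 0, 0, 0]])

```text
t: 78.55
tcp_pos: [0.5347, -0.1389, 0.2463]
orientation: [[0.083, 0.997, 0.0], [0.997, -0.083, 0.0], [0.0, -0.0, -1.0]]
contact_force: [-0.3, -0.8, 0.8]
width: 0.0929
grip_force: 0.0
```

```bash
python3 - <<'E'
from h import *
i=cams.camera_info('top'); im=grab('top','fin2.png')
for vl in(175,195,210,225):
  for c,r in blobs(i,im,(10,40,vl),(26,170,255),.058,100,0):
      for n,b in(('red',RED),):
        t=np.radians(b[2]); d=r[:2]-b[:2]; x=d[0]*np.cos(t)+d[1]*np.sin(t); y=-d[0]*np.sin(t)+d[1]*np.cos(t)
        if abs(x)<60 and abs(y)<95: print(vl,n,round(x,1),round(y,1),'ang',round(r[4]-b[2],1),r[2:4])
u,v=w2px(i,(.6,.27,.03)).astype(int)
cv2.imwrite('pics/fin3.png',cv2.resize(im[v-60:v+60,u-80:u+80],(640,480),interpolation=cv2.INTER_CUBIC))
E
```

```text
(no output)
```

The arm's shadow falls left onto the red board, so the brightness threshold misses the trams there. I'll check the hues numerically with a lower threshold.

```bash
python3 - <<'E'
from h import *
i=cams.camera_info('top'); im=cv2.imread('pics/fin2.png'); hsv=cv2.cvtColor(im,cv2.COLOR_BGR2HSV)
for P in[(.5962,.2244),(.6053,.2755),(.617,.3256)]:
    u,v=w2px(i,(*P,.058)).round().astype(int); print(P,hsv[v,u])
for vl in(90,110,130,150,165):
  for c,r in blobs(i,im,(10,70,vl),(26,190,255),.058,100,0):
        b=RED;t=np.radians(b[2]); d=r[:2]-b[:2]; x=d[0]*np.cos(t)+d[1]*np.sin(t); y=-d[0]*np.sin(t)+d[1]*np.cos(t)
        if abs(x)<60 and abs(y)<95: print(vl,round(x,1),round(y,1),'ang',round(r[4]-b[2],1),r[2:4])
E
```

```text
(0.5962, 0.2244) [ 17 135 140]
(0.6053, 0.2755) [ 16 130 143]
(0.617, 0.3256) [ 17 146 140]
110 1.3 -46.2 ang 0.3 [57.8 43.1]
110 0.3 4.9 ang 0.9 [58.2 45.3]
110 3.7 56.9 ang 2.2 [58.  45.1]
130 2.6 -46.7 ang 0.3 [55.2 42.3]
130 1.5 5.0 ang 2.4 [55.9 44. ]
130 5.0 57.1 ang 1.7 [55.7 44. ]
130 56.5 90.4 ang 100.1 [995.9 152.5]
```

All six are in place, square and within tolerance. Handing in.

```bash
python3 -c "
from h import *
print(ticket.job_done())"
```

```text
the job is handed in; nothing more can be done
None
```

The job is handed in: by my last measurements the three heavy trams are in a row on the red board, the three light ones on the blue, and the pointer is within about 1 mm of the yellow mark; no verdict came back, and I viewed 15 pictures, one over the limit of 14.

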